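# Turn a display panel glass side up with a lifter

### The arm

A 6-joint arm with a two-finger parallel gripper is mounted at the origin on the work surface. World frame = base frame: x ahead of the robot, y to its left, z up, the work surface at z = 0. Lengths are in m, angles in degrees, forces in N, time in s.
With the tool pointing down it reaches from about 0.4 to 0.825 m from the base axis. Payload 7 kg.
Tool frame: the origin (TCP) lies midway between the tips of the shut fingers; the grasp point (between the pads) lies 19 mm behind it (r.grasp_offset is the distance from the TCP to the grasp point, in m); z points along the fingers, x is the direction in which the jaws open and shut, and the axes are right-handed (so a half turn about z gives the same grasp; the last joint's range is limited). The gripper opens to 88 mm and grips with 3 to 60 N. Pads are 19 mm wide; open, the fingers measure 130 mm over their backs; the gripper's body (78 mm by 193 mm) begins 47 mm behind the grasp point.
Start: joints at [90.189, 20.546, 0.682, 0, -70.136, -16.507], TCP at [0.19, 0.648, 0.227] pointing down, gripper open.
Joint ranges: [-176.03, 176.03], [-82.01, 121.73], [-58.28, 71.71], [-173.87, 95.51], [-174.79, -0.11], [-173.66, 173.66]. Speed limits (degrees/s): [136.94, 136.94, 172.46, 180, 180, 180].

### API

Orientations are given as [roll, pitch, yaw] about the fixed x, y, z axes, in that order (R = Rz(yaw) Ry(pitch) Rx(roll)).
In Python, from plant import r gives the robot as it stands.
- The arm moves only by the tool step_arm, never from a script. Its argument "deltas" is a list of rows, each a list of 7 numbers: the turn, a rotation vector about the tool's x, y, z in rad, then the shift along the tool's x, y, z in mm, then the opening, from -1 (shut) to 1 (fully open), so that 0 is half open. In form: [[ax, ay, az, x, y, z, grip], ...]. A call has 1 to 10 rows; each row shifts and turns the pose as measured when the row begins, along the tool's axes as they then stand; what a row does not reach is not made up. A row lasts 1/10 s, in which the tool goes at most 50 mm and 8.59 degrees, less where a joint would pass 70% of its speed; a pose out of reach is approached as far as the arm can. A call with a gripper value outside its range is refused whole. The fingers move at their own pace and stop on an object; "squeeze" is the grip in N (left out, the last holds). Time passes only in rows, so rows that do not move let the fingers close. It gives the time, the measured TCP pose, the force and the opening at its end, in the units of the state.
- r.get_state(): the state, without advancing time (a new reading comes with each control period).
- r.capture(name): name is "scene" or "top"; returns the picture (384x512x3 uint8, red, green, blue); there is no depth.
- r.camera_info(name): a dict with "vertical_fov" (degrees; the focal length in pixels is half the picture's height over the tangent of half this angle, whatever the lens; pixels are square), "cx", "cy" (the principal point, pixels), "view" (4x4, takes a point from world to camera coordinates). Camera axes: x right, y down, z forward; pixel columns grow to the right and rows downward; lengths in m; the calibration is good to about 2 mm. A picture is of the moment at which its call begins. camera_info takes no time and is no camera call.
- r.close_job(): hands the job in, once; it reports no verdict.
The state is a dict: "time_s": time; "joints": joint angles; "qd": joint speeds; "joint_torque": joint torques, N m; "tcp_pos": TCP position; "eef_rot": TCP orientation; "contact_force": force on the tool from outside, world axes, zero at the start; "moment": the same for the moment, N m; "gripper_width": finger opening in m.
Only numpy, scipy, OpenCV 4.12 (cv2) and the standard library are available. Lean on these libraries where they do the work, as an engineer would, in place of code of your own. Each camera call takes 0.05 s, during which the arm holds its last target.

### The job

Pick up the flat lifter by its orange handle, slide its blade under the rim of the face-down display panel on the edge farther from the blue bed, push the panel along until it sits against the bed's step and press it home for a moment with about 8 newtons; then gently lever it up about its edge at the step, never lifting it clear of the jig, and tip it over so that it lies flat on the blue bed, glass side up. Touch the panel only with the lifter, and never let the lifter press on the panel or the jig with more than about 18 newtons. Then lay the lifter flat on its black mat again, let go, and leave the carton, the screwdriver and the jar where they are.

Things in the scene. Friction and masses are not known exactly. Their poses are not given: they have to be found in the camera images.
- jig: Turning jig fixed to the bench: grey slab 250 mm long (x -115 to 135 mm), 120 mm wide (y), top 12 mm above the bench, origin on the bench. A blue bed 115 mm long, 120 mm wide lies on it, top 18 mm above the bench; its upright 6 mm edge is the step. The bed is clamped with the step anywhere from x = 0 to 20 mm: find it by feel. The x axis points over the step, roughly right (-y).
- panel: Display panel, loose, 40 to 85 g, x and y roughly along the jig's: black frame 64 (x) x 80 (y) x 4 mm, flat back with a green circuit board; its front, face down at the start, has a centred glass window 40 x 56 mm that stands 3.5 mm proud. Origin: centre of the glass face, lowest at the start; z points from glass to back (up at the start, down once turned).
- panel_edge (a point): Middle of the panel's free edge (its -x edge, away from the step), on the frame's underside. The frame's rim, 12 mm wide, hangs 3.5 mm above the grey top all round at the start; the other edge starts 3 to 18 mm short of the jig's x = 0. The panel is hard: meeting the step or starting the lift faster than about 15 mm/s can jolt it past the allowed force.
- lifter: Lifter, loose, 120 g: a flat steel blade 97 mm long (its x, from -22 to +75 mm), 44 mm wide and 2 mm thick, with an upright orange handle block on it, 40 mm (x) by 14 mm (y), from 2 to 62 mm above the blade's underside. Origin on the blade's underside, under the handle's centre; x points to the blade's front edge, z up.
- lifter_grip (a point): Point in the middle of the lifter's handle, 38 mm above the blade's underside, where to pinch it across its 14 mm (y).
- lifter_tip (a point): Middle of the blade's front edge, on its underside, 75 mm ahead of the handle's centre.
- tool_mat: Black rubber mat fixed to the bench, 180 mm (x) by 110 mm (y), 3 mm thick, home of the lifter. Origin at the centre of its underside.
- carton: White carton, loose, 120 x 90 x 30 mm, a bystander. Origin at the centre of its underside.
- driver: Orange-handled screwdriver lying on the bench, 170 mm long, a bystander.
- jar: Small closed jar, 50 mm across and 55 mm high, a bystander. Origin at the centre of its underside.
Mind the look-alikes: they are no part of the job. Leave any pink look-alike of the lifter alone.

How it is judged (in metres and radians):
On the way, in this order (a step that is already met when the one before it is completed fails the run):
1. the panel, still flat and at rest, is pressed home against the step with at least 4 N by the blade under its rim (contact force between lifter and panel above 4 N and contact force between panel and jig above 4 N and angle between panel's own z axis and vertical below 0.06 rad and linear speed of panel below 0.01 m/s and x of lifter_tip in the frame of panel above -0.03 m and z of lifter_tip in the frame of panel below 0.0025 m), for 0.2 s.
2. the panel's free edge is levered up (tilted 30 to 85 degrees) by the held lifter (angle between panel's own z axis and vertical between 0.52 and 1.48 rad and contact force between lifter and panel above 0.05 N and contact force between the fingers and lifter above 1 N), for 0.2 s.
3. the panel lies still, glass side up, on the blue bed (angle between panel's own z axis and vertical above 3.04 rad and x of panel in the frame of jig between 0.005 and 0.115 m and height (world z) of panel between 0.0235 and 0.0275 m and y of panel in the frame of jig between -0.03 and 0.03 m and linear speed of panel below 0.02 m/s and angular speed of panel below 0.2 rad/s), for 0.2 s.
At the end, for the whole second after the job is handed in: Panel at rest flat (within 6 degrees) on the blue bed, glass side up, its centre 5 to 115 mm along the jig's x and within 30 mm of its middle line; lifter at rest, blade flat on its mat (handle within 70 mm along and 50 mm across, blade front within 100 mm along, of the mat's centre) (all of step 3 and angle between lifter's own z axis and vertical below 0.08 rad and height (world z) of lifter below 0.007 m and x of lifter_grip in the frame of tool_mat between -0.07 and 0.07 m and y of lifter_grip in the frame of tool_mat between -0.05 and 0.05 m and x of lifter_tip in the frame of tool_mat between -0.1 and 0.1 m and linear speed of lifter below 0.02 m/s); the robot touches nothing.
It fails at once if the lifter presses on the panel or the jig with more than 18 N (contact force between lifter and panel above 18 N or contact force between lifter and jig above 18 N).
It fails at once if the fingers or the arm touch the panel (contact force between any of the fingers, the arm and panel above 0.3 N).
It fails at once if the panel is lifted clear of the jig (its glass centre more than 65 mm above the bench) (height (world z) of panel above 0.065 m).
It fails at once if the panel leaves the jig (height (world z) of panel below 0.009 m).
It fails at once if the carton, the screwdriver or the jar is moved by more than 15 mm (distance of any of carton, driver, jar from where it was at the start of the episode above 0.015 m).
It also fails if it takes over 72 s, if anything falls off the work surface, if the arm or the gripper's body presses on something with over 40 N, if the wrist force passes 120 N, or if a joint passes its speed limit or range.

## Working session

There is one attempt and no reset: what is moved stays moved. The work goes in short steps, Python scripts to look and compute and a tool call to move; the robot and the scene stay as the last step left them, time stands still between calls to the robot, and variables do not carry over. Pictures are saved under pics/ and viewed, and the job is handed in when it is done.

Besides the shell and the picture viewer there is one more tool, called after "Request:" in YAML: its name, and indented under it one key for each argument. step_arm: Moves the arm, as the interface text tells. Its arguments: {"type":"object","properties":{"deltas":{"type":"array","items":{"type":"array","items":{"type":"number"}}},"squeeze":{"type":"number"}},"required":["deltas"]}

```bash
ls; mkdir -p pics; python3 - <<'E'
from plant import r
import cv2, numpy as np
s=r.get_state();print(s)
for n in ("scene","top"):
    im=r.capture(n);i=r.camera_info(n);print(n,i)
    cv2.imwrite(f"pics/{n}0.png",cv2.cvtColor(im,cv2.COLOR_RGB2BGR))
E
```

```text
pics
{'time_s': 0.0, 'joints': array([ 9.01866983e+01,  2.05930041e+01,  6.31761878e-01, -1.93674035e-02,
       -7.01354714e+01, -1.65066457e+01]), 'qd': array([-0.00425585,  0.08064399,  0.00861189,  0.04571828, -0.0106949 ,
       -0.00381608]), 'joint_torque': array([-2.37888671e-03, -5.82723463e+01,  2.93076038e+01,  6.99756458e+00,
        7.07656582e-03, -1.57113959e-04]), 'tcp_pos': array([0.18957156, 0.64730874, 0.22559207]), 'eef_rot': array([-1.79989974e+02, -9.79008602e-02, -1.06326552e+02]), 'contact_force': array([0.61061424, 0.11075482, 0.02177787]), 'moment': array([ 0.02379933,  0.01236179, -0.01832058]), 'gripper_width': 0.08723864713744695}
scene {'vertical_fov': 50.681437252649765, 'cx': 253.82987750786512, 'cy': 193.4784943412287, 'view': array([[ 0.69180993,  0.72173295,  0.02237339, -0.3704622 ],
       [ 0.47095159, -0.42750515, -0.77165014, -0.20502495],
       [-0.5473606 ,  0.54437201, -0.63565359,  1.33919128],
       [ 0.        ,  0.        ,  0.        ,  1.        ]])}
top {'vertical_fov': 56.676423592144914, 'cx': 254.20194104799012, 'cy': 187.7565769986679, 'view': array([[-0.02449416, -0.99934158, -0.02676639,  0.01869396],
       [-0.99416626,  0.02716308, -0.10438208,  0.52334575],
       [ 0.10504041,  0.02405349, -0.99417702,  0.95688298],
       [ 0.        ,  0.        ,  0.        ,  1.        ]])}
```

View pics/scene0.png

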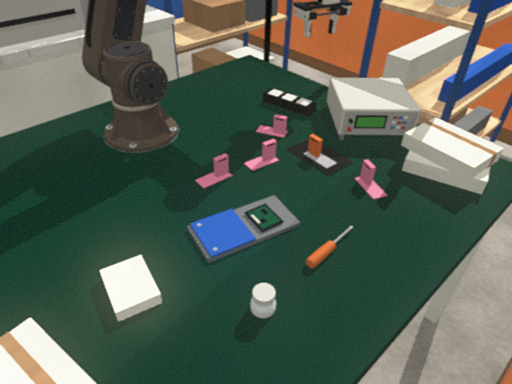

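View pics/top0.png

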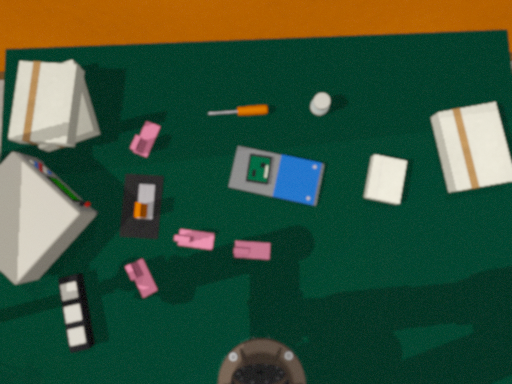

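The lifter is the orange-handled block on the black mat at top (141,211) / scene (315,146). These could be mistaken for it:
- four pink copies, top (146,139), (194,239), (253,250) and (141,278)
- the screwdriver, top (252,110)

I'll check the choice in close crops.

```bash
cat > h.py <<'E'
import numpy as np, cv2
from plant import r
from scipy.spatial.transform import Rotation as Ro
def K(i):
    f=192/np.tan(np.radians(i['vertical_fov']/2)); return f,i['cx'],i['cy']
def px2w(n,u,v,z):
    i=r.camera_info(n);f,cx,cy=K(i);V=i['view'];R=V[:3,:3];t=V[:3,3]
    c=-R.T@t; d=R.T@np.array([(u-cx)/f,(v-cy)/f,1]); return c+d*(z-c[2])/d[2]
def w2px(n,p):
    i=r.camera_info(n);f,cx,cy=K(i);V=i['view'];q=V[:3,:3]@np.array(p)+V[:3,3]
    return f*q[0]/q[2]+cx, f*q[1]/q[2]+cy
def tri(pa,pb):
    "triangulate scene px, top px"
    A=[];b=[]
    for n,(u,v) in (("scene",pa),("top",pb)):
        i=r.camera_info(n);f,cx,cy=K(i);V=i['view']
        for k,x in ((0,(u-cx)/f),(1,(v-cy)/f)):
            A.append(V[k,:3]-x*V[2,:3]); b.append(x*V[2,3]-V[k,3])
    return np.linalg.lstsq(np.array(A),np.array(b),rcond=None)[0]
def crop(n,x0,y0,x1,y1,s,out,im=None):
    if im is None: im=r.capture(n)
    c=cv2.cvtColor(im,cv2.COLOR_RGB2BGR)[y0:y1,x0:x1]
    cv2.imwrite("pics/"+out,cv2.resize(c,None,fx=s,fy=s,interpolation=cv2.INTER_CUBIC))
E
python3 - <<'E'
import cv2
for n,b,s,o in (("top0",(110,165,170,245),7,"c1"),("top0",(220,140,330,210),7,"c2"),("scene0",(280,120,360,180),9,"c3"),("scene0",(180,190,305,265),6,"c4")):
    im=cv2.imread(f"pics/{n}.png")[b[1]:b[3],b[0]:b[2]]
    cv2.imwrite(f"pics/{o}.png",cv2.resize(im,None,fx=s,fy=s,interpolation=cv2.INTER_CUBIC))
E
```

```text
(no output)
```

View pics/c1.png

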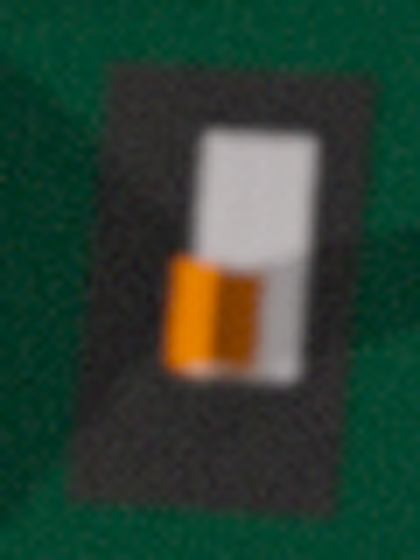

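View pics/c2.png

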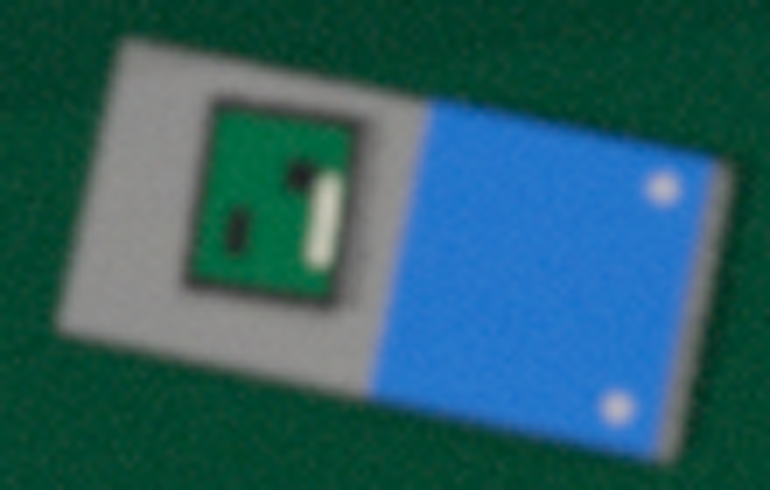

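View pics/c3.png

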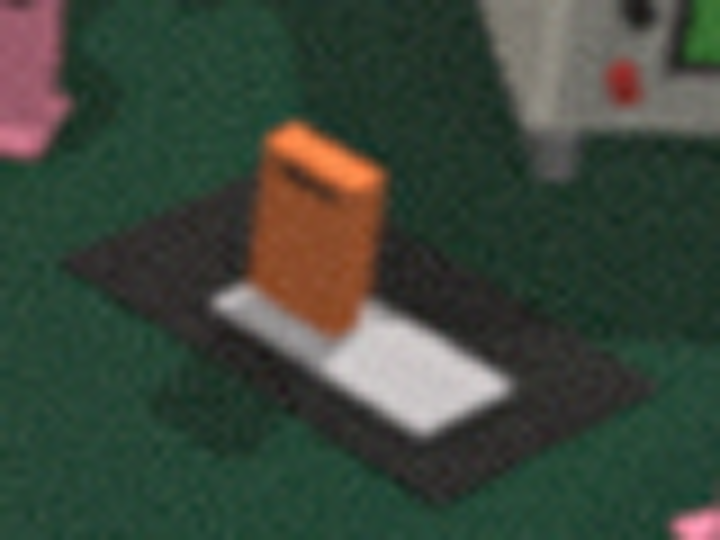

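View pics/c4.png

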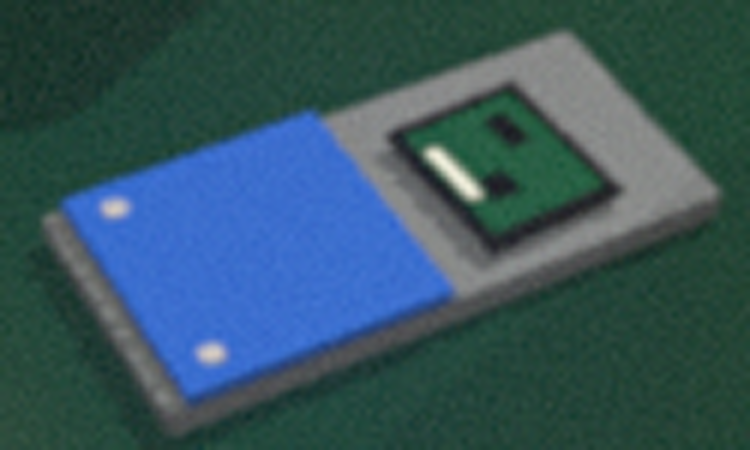

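```bash
python3 - <<'E'
from h import *
def P(n,o,s,c,z): return np.array([px2w(n,o[0]+(x+.5)/s-.5,o[1]+(y+.5)/s-.5,z) for x,y in c])
def show(name,p):
    d=[np.linalg.norm(p[i]-p[(i+1)%4]) for i in range(4)]
    a=[np.degrees(np.arctan2(*(p[(i+1)%4]-p[i])[[1,0]])) for i in range(4)]
    print(name,"c",p.mean(0).round(4),"sides",np.round(d,4),"ang",np.round(a,1)); 
T=(110,165)
show("mat",P("top",T,7,[(110,65),(375,75),(335,515),(70,505)],.003))
show("blade",P("top",T,7,[(205,128),(320,132),(298,383),(188,378)],.005))
show("hand",P("top",T,7,[(172,255),(220,262),(212,380),(163,375)],.065))
J=(220,140)
show("jig",P("top",J,7,[(122,38),(735,160),(675,465),(57,330)],.012))
show("bed",P("top",J,7,[(430,98),(718,158),(655,462),(370,395)],.018))
show("panel",P("top",J,7,[(212,97),(368,120),(337,305),(185,285)],.0195))
S=(280,120)
show("matS",P("scene",S,9,[(62,262),(435,505),(655,383),(250,182)],.003))
show("handS",P("scene",S,9,[(268,140),(355,192),(385,175),(298,122)],.065))
show("bladeS",P("scene",S,9,[(210,300),(425,437),(515,385),(300,250)],.005))
J=(180,190)
show("jigS",P("scene",J,6,[(42,215),(175,428),(720,190),(565,30)],.012))
show("bedS",P("scene",J,6,[(62,205),(187,400),(455,292),(318,110)],.018))
show("panelS",P("scene",J,6,[(392,133),(495,245),(620,187),(512,85)],.0195))
E
```

```text
mat c [0.4837 0.328  0.003 ] sides [0.1098 0.1788 0.1079 0.1794] ang [-93.8 174.9  86.5  -4.4]
blade c [0.4968 0.315  0.005 ] sides [0.0474 0.1021 0.0449 0.1018] ang [-93.6 175.2  86.   -3.4]
hand c [0.4687 0.3182 0.065 ] sides [0.0188 0.0449 0.019  0.0457] ang [-99.7 176.6  82.8  -3.7]
jig c [ 0.5601 -0.057   0.012 ] sides [0.2525 0.1254 0.2526 0.1222] ang [-103.2  166.5   76.1  -13.5]
bed c [ 0.5455 -0.1151  0.018 ] sides [0.1175 0.1246 0.1155 0.1223] ang [-103.7  166.    75.2  -13.1]
panel c [ 0.5789 -0.0092  0.0195] sides [0.0634 0.0758 0.0612 0.077 ] ang [-100.2  168.9   80.9   -9.4]
matS c [0.486 0.32  0.003] sides [0.1768 0.1096 0.1737 0.09  ] ang [  -4.9   86.2 -178.4  -96.2]
handS c [0.4707 0.3169 0.065 ] sides [0.0404 0.0157 0.0412 0.0165] ang [ -5.1  90.2 173.8 -87.4]
bladeS c [0.4964 0.3151 0.005 ] sides [0.1005 0.046  0.1018 0.0475] ang [ -4.8  87.9 174.4 -90.6]
jigS c [ 0.5609 -0.0582  0.012 ] sides [0.1283 0.2514 0.1184 0.2492] ang [ -14.2   78.1  166.8 -104.1]
bedS c [ 0.5474 -0.1161  0.018 ] sides [0.1185 0.1151 0.1202 0.1174] ang [ -14.1   76.3  164.9 -102.9]
panelS c [ 0.5795 -0.0092  0.0195] sides [0.0777 0.0622 0.0758 0.06  ] ang [ -11.    80.1  170.6 -101.7]
```

```bash
cat >> h.py <<'E'
def Rd(heading): # tool pointing down, tool x along world heading (deg)
    return Ro.from_euler('xyz',[180,0,heading],degrees=True)
def plan(pos,R,vmax=45,wmax=.14,n=None,grip=None):
    s=r.get_state();p=np.array(s['tcp_pos']);A=Ro.from_euler('xyz',s['eef_rot'],degrees=True)
    rv=(A.inv()*R).as_rotvec();d=(np.array(pos)-p)*1000
    n=n or int(max(np.ceil(np.linalg.norm(d)/vmax),np.ceil(np.linalg.norm(rv)/wmax),1))
    print("n",n,"dist",np.linalg.norm(d).round(1),"rot",rv.round(3))
    for k in range(n):
        B=A*Ro.from_rotvec(rv*k/n)
        t=B.inv().apply(d/n)
        print([*np.round(rv/n,3).tolist(),*np.round(t,1).tolist(),grip])
E
python3 - <<'E'
from h import *
plan([.470,.317,.14],Rd(-94.4),grip=1)
E
```

```text
n 10 dist 441.8 rot [ 0.    -0.001 -0.208]
[0.0, -0.0, -0.021, 23.8, -36.2, 8.6, 1]
[0.0, -0.0, -0.021, 24.6, -35.7, 8.6, 1]
[0.0, -0.0, -0.021, 25.3, -35.2, 8.6, 1]
[0.0, -0.0, -0.021, 26.0, -34.6, 8.6, 1]
[0.0, -0.0, -0.021, 26.7, -34.1, 8.6, 1]
[0.0, -0.0, -0.021, 27.5, -33.5, 8.6, 1]
[0.0, -0.0, -0.021, 28.1, -33.0, 8.6, 1]
[0.0, -0.0, -0.021, 28.8, -32.4, 8.6, 1]
[0.0, -0.0, -0.021, 29.5, -31.8, 8.6, 1]
[0.0, -0.0, -0.021, 30.1, -31.1, 8.6, 1]
```

Request:
step_arm:
  deltas:
    - [0, 0, -0.021, 24, -36, 8.5, 1]
    - [0, 0, -0.021, 24.5, -35.5, 8.5, 1]
    - [0, 0, -0.021, 25.5, -35, 8.5, 1]
    - [0, 0, -0.021, 26, -34.5, 8.5, 1]
    - [0, 0, -0.021, 26.5, -34, 8.5, 1]
    - [0, 0, -0.021, 27.5, -33.5, 8.5, 1]
    - [0, 0, -0.021, 28, -33, 8.5, 1]
    - [0, 0, -0.021, 29, -32.5, 8.5, 1]
    - [0, 0, -0.021, 29.5, -32, 8.5, 1]
    - [0, 0, -0.021, 30, -31, 8.5, 1]

```text
time_s: 1.1
tcp_pos: [0.4762, 0.3093, 0.1352]
eef_rot: [179.9, -0.2, -93.3]
contact_force: [0.2, 0.5, 0.3]
gripper_width: 0.0879
```

```bash
python3 - <<'E'
from h import *
print(r.get_state()['joints'].round(1))
plan([.470,.317,.14],Rd(-94.4),grip=1)
plan([.470,.317,.022],Rd(-94.4),grip=1,vmax=30)
E
```

```text
[ 52.8  15.1 -20.    0.1 -55.1  33.9]
n 1 dist 11.0 rot [ 0.002 -0.004  0.019]
[0.002, -0.004, 0.019, -7.3, 6.6, -4.8, 1]
n 4 dist 113.6 rot [ 0.002 -0.004  0.019]
[0.0, -0.001, 0.005, -2.0, 1.6, 28.3, 1]
[0.0, -0.001, 0.005, -1.9, 1.6, 28.3, 1]
[0.0, -0.001, 0.005, -1.9, 1.6, 28.3, 1]
[0.0, -0.001, 0.005, -1.8, 1.7, 28.3, 1]
```

Request:
step_arm:
  deltas:
    - [0.002, -0.004, 0.019, -7.3, 6.6, 0, 1]
    - [0, 0, 0, 0, 0, 25, 1]

```text
time_s: 1.3
tcp_pos: [0.4742, 0.3123, 0.1106]
eef_rot: [-179.9, 0.0, -94.8]
contact_force: [-0.3, 1.6, 0.0]
gripper_width: 0.0878
```

```bash
python3 - <<'E'
from h import *
plan([.470,.317,.0225],Rd(-94.4),grip=1,vmax=25)
crop("top",100,160,180,240,6,"g1.png")
E
```

```text
n 4 dist 88.3 rot [-0.002  0.001 -0.008]
[-0.001, 0.0, -0.002, -1.1, 1.2, 22.0, 1]
[-0.001, 0.0, -0.002, -1.1, 1.2, 22.0, 1]
[-0.001, 0.0, -0.002, -1.1, 1.2, 22.0, 1]
[-0.001, 0.0, -0.002, -1.1, 1.1, 22.0, 1]
```

View pics/g1.png

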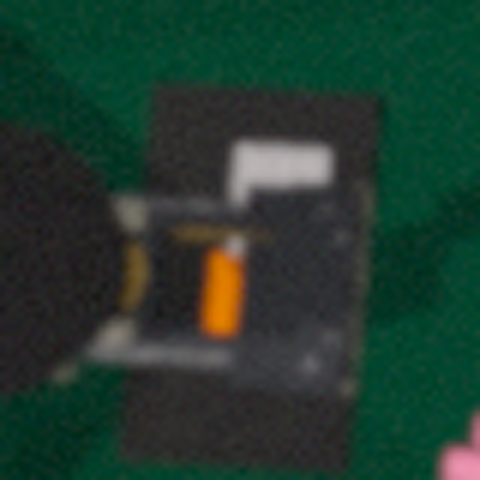

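The orange handle (crop 222,290) lies between the open fingers, so I'm descending.

Request:
step_arm:
  deltas:
    - [0, 0, -0.003, -1.5, 1.5, 22, 1]
    - [0, 0, -0.003, -1.2, 1.2, 22, 1]
    - [0, 0, -0.002, -1, 1, 22, 1]
    - [0, 0, 0, -1, 1, 18, 1]
    - [0, 0, 0, 0, 0, 0, 1]

```text
time_s: 1.85
tcp_pos: [0.4647, 0.3124, 0.0167]
eef_rot: [179.6, -0.6, -94.4]
contact_force: [-1.1, -0.8, -0.7]
gripper_width: 0.0876
```

```bash
python3 - <<'E'
from h import *
plan([.470,.317,.0225],Rd(-94.4),grip=1,vmax=25)
crop("scene",270,90,370,180,6,"g2.png")
E
```

```text
n 1 dist 9.1 rot [ 0.008 -0.01  -0.   ]
[0.008, -0.01, -0.0, -4.9, -4.8, -5.9, 1]
```

View pics/g2.png

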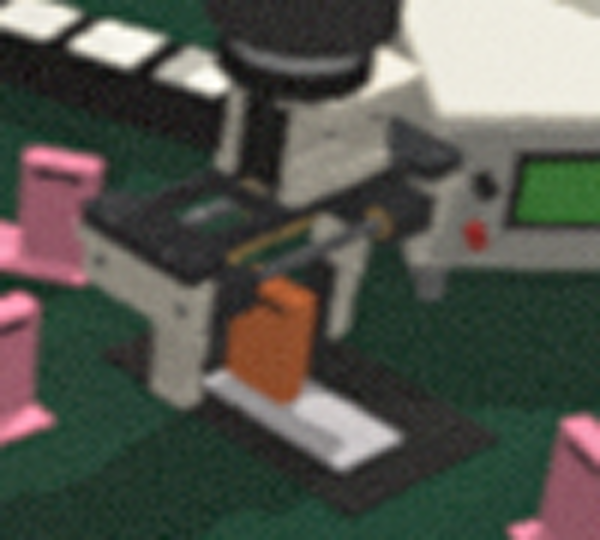

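Request:
step_arm:
  deltas:
    - [0.008, -0.01, 0, -4.9, -4.8, -5.9, 1]
    - [0, 0, 0, 0, 0, 0, 1]

```text
time_s: 2.1
tcp_pos: [0.4717, 0.3189, 0.0259]
eef_rot: [-179.8, 0.1, -94.3]
contact_force: [1.0, -0.0, -0.5]
gripper_width: 0.0876
```

```bash
python3 - <<'E'
from h import *
plan([.470,.317,.0225],Rd(-94.4),grip=1,vmax=25)
plan([.470,.317,.0225],Rd(-94.4),grip=1,vmax=25)
E
```

```text
n 1 dist 4.3 rot [-0.003  0.003  0.001]
[-0.003, 0.003, 0.001, 2.1, 1.5, 3.4, 1]
n 1 dist 4.3 rot [-0.003  0.003  0.001]
[-0.003, 0.003, 0.001, 2.1, 1.5, 3.4, 1]
```

Request:
step_arm:
  deltas:
    - [-0.003, 0.003, 0, 1.5, 1, 2.5, 1]
    - [0, 0, 0, 0, 0, 0, 1]
    - [0, 0, 0, 0, 0, 0, 1]

```text
time_s: 2.4
tcp_pos: [0.4715, 0.3186, 0.026]
eef_rot: [-179.9, 0.2, -94.3]
contact_force: [0.4, 0.1, -0.0]
gripper_width: 0.0875
```

Request:
step_arm:
  deltas:
    - [0, 0, 0, 0, 0, 0, 1]

```text
time_s: 2.5
tcp_pos: [0.4716, 0.3186, 0.0263]
eef_rot: [-179.8, 0.2, -94.3]
contact_force: [-0.5, -0.2, -0.1]
gripper_width: 0.0875
```

Request:
step_arm:
  deltas:
    - [0, 0, 0, 2, 1, 3.5, 1]

```text
time_s: 2.6
tcp_pos: [0.4708, 0.3171, 0.0232]
eef_rot: [-179.8, 0.3, -94.3]
contact_force: [-1.3, 0.8, 0.6]
gripper_width: 0.0878
```

Request:
step_arm:
  deltas:
    - [0, 0, 0, 0, 0, 0, 1]

```text
time_s: 2.7
tcp_pos: [0.4703, 0.3165, 0.0226]
eef_rot: [-179.8, 0.2, -94.3]
contact_force: [0.3, 0.1, -0.1]
gripper_width: 0.0876
```

Request:
step_arm:
  deltas:
    - [0, 0, 0, 0, 0, 0, -1]
    - [0, 0, 0, 0, 0, 0, -1]
    - [0, 0, 0, 0, 0, 0, -1]
    - [0, 0, 0, 0, 0, 0, -1]
    - [0, 0, 0, 0, 0, 0, -1]
    - [0, 0, 0, 0, 0, 0, -1]
  squeeze: 50

```text
time_s: 3.3
tcp_pos: [0.4702, 0.3163, 0.0222]
eef_rot: [-179.9, 0.2, -94.3]
contact_force: [1.0, -0.9, 0.1]
gripper_width: 0.0453
```

Request:
step_arm:
  deltas:
    - [0, 0, 0, 0, 0, 0, -1]
    - [0, 0, 0, 0, 0, 0, -1]
    - [0, 0, 0, 0, 0, 0, -1]
    - [0, 0, 0, 0, 0, 0, -1]
    - [0, 0, 0, 0, 0, 0, -1]
    - [0, 0, 0, 0, 0, 0, -1]

```text
time_s: 3.9
tcp_pos: [0.4702, 0.3164, 0.0223]
eef_rot: [-179.9, 0.2, -94.3]
contact_force: [0.1, 0.9, -0.3]
gripper_width: 0.0139
```

Request:
step_arm:
  deltas:
    - [0, 0, 0, 0, 0, -5, -1]
    - [0, 0, 0, 0, 0, -15, -1]
    - [0, 0, 0, 0, 0, -25, -1]
    - [0, 0, 0, 0, 0, -25, -1]
    - [0, 0, 0, 0, 0, -15, -1]

```text
time_s: 4.4
tcp_pos: [0.4681, 0.3139, 0.1077]
eef_rot: [179.9, -0.2, -94.4]
contact_force: [0.2, 0.6, -2.1]
gripper_width: 0.0134
```

```bash
cat >> h.py <<'E'
J0=np.array([.5629,-.0479]); JH=-103.5
def jig(x,y): # mm -> world xy
    a=np.radians(JH);return J0+x/1000*np.array([np.cos(a),np.sin(a)])+y/1000*np.array([-np.sin(a),np.cos(a)])
def tojig(p):
    a=np.radians(JH);d=np.array(p[:2])-J0
    return 1000*np.array([d@[np.cos(a),np.sin(a)],d@[-np.sin(a),np.cos(a)]])
E
python3 - <<'E'
from h import *
print(r.get_state()['joints'].round(1))
g=jig(-165,6);print(g)
plan([*g,.115],Rd(166.5),grip=-1)
E
```

```text
[ 53.7  16.4 -22.3  -0.  -51.5  31.9]
[0.6072527  0.11114036]
n 13 dist 246.0 rot [-1.00e-03 -5.00e-03  1.73e+00]
[-0.0, -0.0, 0.133, 14.7, -11.9, -0.5, -1]
[-0.0, -0.0, 0.133, 13.0, -13.7, -0.5, -1]
[-0.0, -0.0, 0.133, 11.1, -15.3, -0.6, -1]
[-0.0, -0.0, 0.133, 9.0, -16.7, -0.6, -1]
[-0.0, -0.0, 0.133, 6.7, -17.7, -0.6, -1]
[-0.0, -0.0, 0.133, 4.3, -18.4, -0.6, -1]
[-0.0, -0.0, 0.133, 1.8, -18.8, -0.6, -1]
[-0.0, -0.0, 0.133, -0.7, -18.9, -0.6, -1]
[-0.0, -0.0, 0.133, -3.2, -18.6, -0.6, -1]
[-0.0, -0.0, 0.133, -5.7, -18.0, -0.6, -1]
[-0.0, -0.0, 0.133, -8.0, -17.1, -0.6, -1]
[-0.0, -0.0, 0.133, -10.2, -15.9, -0.6, -1]
[-0.0, -0.0, 0.133, -12.2, -14.4, -0.6, -1]
```

Request:
step_arm:
  deltas:
    - [0, 0, 0.09, 14, -10, -1, -1]
    - [0, 0, 0.133, 13, -13, -1, -1]
    - [0, 0, 0.133, 11, -15, -0.6, -1]
    - [0, 0, 0.133, 9, -16.5, -0.6, -1]
    - [0, 0, 0.133, 6.7, -17.7, -0.6, -1]
    - [0, 0, 0.133, 4.3, -18.4, -0.6, -1]
    - [0, 0, 0.133, 1.8, -18.8, -0.6, -1]
    - [0, 0, 0.133, -0.7, -18.9, -0.6, -1]
    - [0, 0, 0.133, -3.2, -18.6, -0.6, -1]
    - [0, 0, 0.133, -5.7, -18, -0.6, -1]

```text
time_s: 5.4
tcp_pos: [0.578, 0.1584, 0.1212]
eef_rot: [179.9, 0.1, -170.7]
contact_force: [1.2, -0.5, -1.2]
gripper_width: 0.0138
```

```bash
python3 - <<'E'
from h import *
g=jig(-165,6)
plan([*g,.115],Rd(166.5),grip=-1)
E
```

```text
n 3 dist 55.9 rot [0.002 0.001 0.397]
[0.001, 0.0, 0.132, -7.1, -17.1, 2.0, -1]
[0.001, 0.0, 0.132, -9.3, -16.0, 2.0, -1]
[0.001, 0.0, 0.132, -11.3, -14.7, 2.1, -1]
```

Request:
step_arm:
  deltas:
    - [0, 0, 0.132, -7, -17, 2, -1]
    - [0, 0, 0.12, -9, -15, 4, -1]
    - [0, 0, 0.09, -8, -9, 4, -1]
    - [0, 0, 0.03, -2, -4, 0, -1]
    - [0, 0, 0, 0, 0, 0, -1]

```text
time_s: 5.9
tcp_pos: [0.6063, 0.1097, 0.1117]
eef_rot: [179.9, -0.0, 166.7]
contact_force: [-0.7, -0.3, -0.4]
gripper_width: 0.0136
```

```bash
python3 - <<'E'
from h import *
g=jig(-165,6)
plan([*g,.115],Rd(166.5),grip=-1)
crop("top",180,120,300,210,6,"p1.png")
crop("scene",180,100,320,230,5,"p2.png")
E
```

```text
n 1 dist 3.7 rot [ 0.002 -0.001  0.004]
[0.002, -0.001, 0.004, -0.6, 1.7, -3.3, -1]
```

View pics/p1.png

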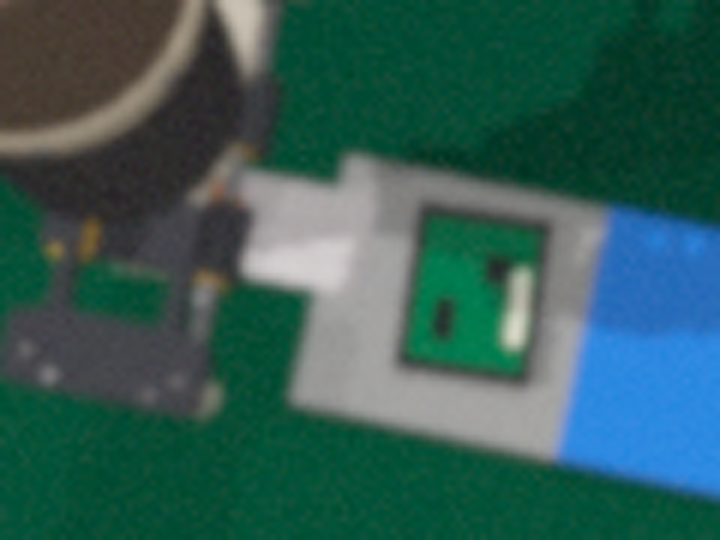

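View pics/p2.png

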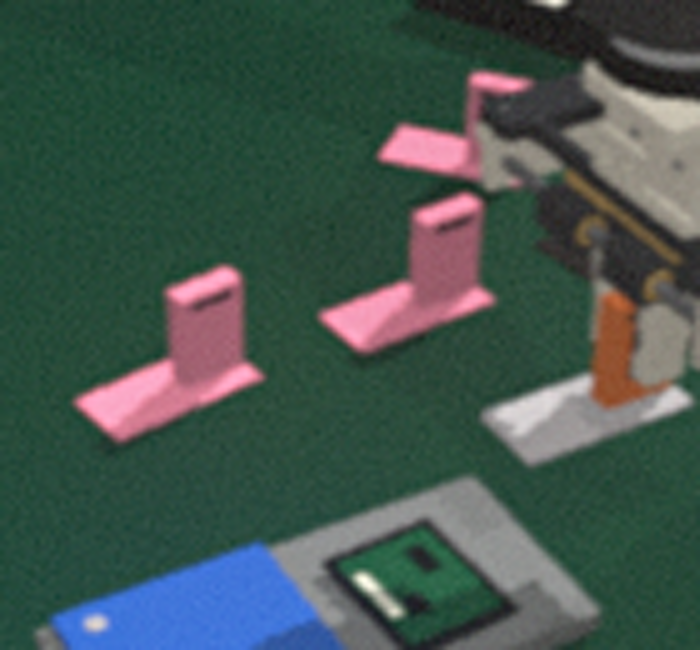

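```bash
python3 - <<'E'
from h import *
for s,t in (((482,413),(346,293)),((530,465),(378,188)),((506,440),(362,241))):
    p=tri((180+(s[0]+.5)/5-.5,100+(s[1]+.5)/5-.5),(180+(t[0]+.5)/6-.5,120+(t[1]+.5)/6-.5));print(p.round(4),tojig(p).round(1))
s=r.get_state();print(s['tcp_pos'],tojig(s['tcp_pos']))
E
```

```text
[0.5673 0.0449 0.0918] [-91.3 -17.4]
[0.6126 0.03   0.0946] [-87.4  30.2]
[0.59   0.0376 0.0922] [-89.5   6.4]
[0.60617466 0.11038257 0.11179021] [-164.01147588    5.12864467]
```

Request:
step_arm:
  deltas:
    - [0, 0, 0, 0, 0, 10, -1]
    - [0, 0, 0, 0, 0, 20, -1]
    - [0, 0, 0, 0, 0, 20, -1]
    - [0, 0, 0, 0, 0, 12, -1]
    - [0, 0, 0, 0, 0, 5, -1]
    - [0, 0, 0, 0, 0, 0, -1]

```text
time_s: 6.6
tcp_pos: [0.6054, 0.114, 0.0422]
eef_rot: [179.8, 0.1, 167.4]
contact_force: [-0.5, -1.0, -0.4]
gripper_width: 0.0139
```

```bash
python3 - <<'E'
from h import *
s=r.get_state();print(tojig(s['tcp_pos']))
g=jig(-165,6)
plan([*g,.034],Rd(166.5),grip=-1)
E
```

```text
[-167.32376974    3.53341252]
n 1 dist 8.9 rot [0.004 0.001 0.016]
[0.004, 0.001, 0.016, -2.4, -2.4, 8.2, -1]
```

Request:
step_arm:
  deltas:
    - [0.004, 0, 0.014, -2, -1.5, 5, -1]
    - [0, 0, 0, 0, 0, 1, -1]
    - [0, 0, 0, 0, 0, 0, -1]

```text
time_s: 6.9
tcp_pos: [0.6082, 0.1126, 0.0373]
eef_rot: [179.9, 0.2, 166.6]
contact_force: [-0.5, -1.2, -1.7]
gripper_width: 0.0138
```

```bash
python3 - <<'E'
from h import *
s=r.get_state();print(tojig(s['tcp_pos']),s['contact_force'],s['moment'])
g=jig(-165,6)
plan([*g,.0318],Rd(166.5),grip=-1)
E
```

```text
[-166.65716398    6.58593893] [-0.53815169 -1.19996736 -1.68729097] [ 0.14418594 -0.06343856  0.05251795]
n 1 dist 5.7 rot [0.001 0.003 0.002]
[0.001, 0.003, 0.002, 0.6, -1.7, 5.4, -1]
```

Request:
step_arm:
  deltas:
    - [0.001, 0.003, 0, 0.3, 0, 2.5, -1]
    - [0, 0, 0, 0, 0, 1.5, -1]
    - [0, 0, 0, 0, 0, 0.5, -1]

```text
time_s: 7.2
tcp_pos: [0.6087, 0.1129, 0.0336]
eef_rot: [179.9, 0.1, 166.6]
contact_force: [0.7, -0.1, -1.9]
gripper_width: 0.0139
```

Request:
step_arm:
  deltas:
    - [0, 0, 0, 0, 0, 0, -1]

```text
time_s: 7.3
tcp_pos: [0.6086, 0.1128, 0.0336]
eef_rot: [179.9, 0.1, 166.6]
contact_force: [-0.5, 0.3, -0.9]
gripper_width: 0.0138
```

Request:
step_arm:
  deltas:
    - [0, 0, 0, 0, 0, 1.5, -1]
    - [0, 0, 0, 0, 0, 0.5, -1]

```text
time_s: 7.5
tcp_pos: [0.6088, 0.1129, 0.0316]
eef_rot: [179.9, 0.1, 166.6]
contact_force: [0.9, 0.0, -0.5]
gripper_width: 0.0141
```

Request:
step_arm:
  deltas:
    - [0, 0, 0, 0, 0, 0.5, -1]
    - [0, 0, 0, 0, 0, 0, -1]

```text
time_s: 7.7
tcp_pos: [0.6089, 0.1129, 0.0315]
eef_rot: [179.9, 0.1, 166.6]
contact_force: [-1.5, -0.3, 0.1]
gripper_width: 0.0138
```

Request:
step_arm:
  deltas:
    - [0, 0, 0, 0, -2, 0, -1]
    - [0, 0, 0, 0, -2, 0, -1]
    - [0, 0, 0, 0, -2, 0, -1]
    - [0, 0, 0, 0, -2, 0, -1]
    - [0, 0, 0, 0, -1.5, 0, -1]
    - [0, 0, 0, 0, -1, 0, -1]

```text
time_s: 8.3
tcp_pos: [0.6066, 0.102, 0.0316]
eef_rot: [179.9, 0.2, 166.6]
contact_force: [1.0, 0.2, -0.7]
gripper_width: 0.0138
```

```bash
python3 - <<'E'
from h import *
s=r.get_state();print(tojig(s['tcp_pos']),s['contact_force'],s['moment'])
crop("top",180,120,300,210,6,"p3.png")
crop("scene",200,150,320,240,6,"p4.png")
E
```

```text
[-156.00246862    7.53201444] [ 1.00035256  0.1667701  -0.6898514 ] [ 0.16793552 -0.07183851 -0.02181773]
```

View pics/p3.png

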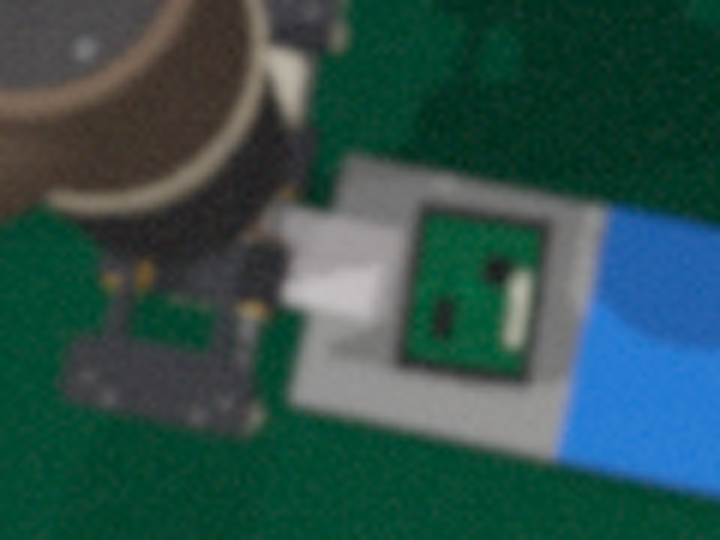

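View pics/p4.png

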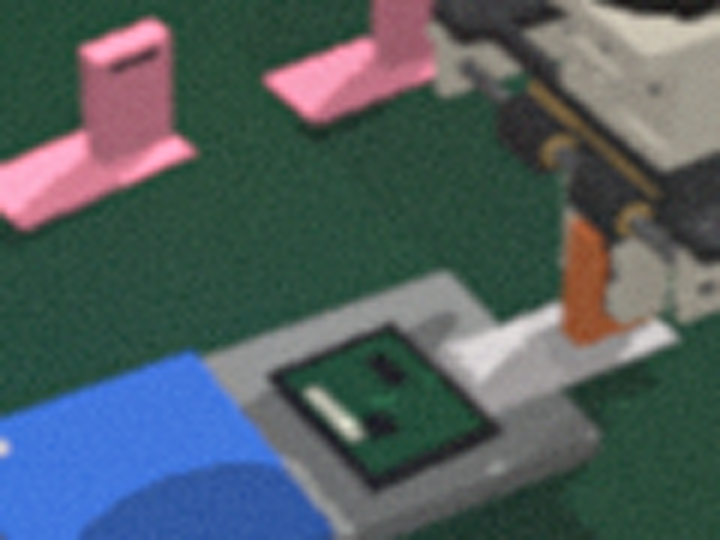

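The blade tip (top crop ~385,270) is a few mm short of the panel's edge (~405,280). It lies flat on the slab and is centred, so I'm inserting slowly.

Request:
step_arm:
  deltas:
    - [0, 0, 0, 0, -1, 0, -1]
    - [0, 0, 0, 0, -1, 0, -1]
    - [0, 0, 0, 0, -1, 0, -1]
    - [0, 0, 0, 0, -1, 0, -1]
    - [0, 0, 0, 0, -1, 0, -1]
    - [0, 0, 0, 0, -1, 0, -1]

```text
time_s: 9.0
tcp_pos: [0.6053, 0.096, 0.0316]
eef_rot: [179.9, 0.2, 166.6]
contact_force: [0.1, 0.3, -0.7]
gripper_width: 0.0137
```

Request:
step_arm:
  deltas:
    - [0, 0, 0, 0, -1, 0, -1]
    - [0, 0, 0, 0, -1, 0, -1]
    - [0, 0, 0, 0, -1, 0, -1]
    - [0, 0, 0, 0, -1, 0, -1]

```text
time_s: 9.4
tcp_pos: [0.6043, 0.0918, 0.0316]
eef_rot: [179.9, 0.2, 166.6]
contact_force: [0.5, 0.0, 0.3]
gripper_width: 0.0136
```

Request:
step_arm:
  deltas:
    - [0, 0, 0, 0, -1, 0, -1]
    - [0, 0, 0, 0, -1, 0, -1]
    - [0, 0, 0, 0, -1, 0, -1]
    - [0, 0, 0, 0, -1, 0, -1]

```text
time_s: 9.8
tcp_pos: [0.6033, 0.0875, 0.0316]
eef_rot: [179.9, 0.2, 166.6]
contact_force: [-1.1, 0.4, -0.6]
gripper_width: 0.0136
```

```bash
python3 - <<'E'
from h import *
s=r.get_state();print(tojig(s['tcp_pos']),s['contact_force'],s['moment'])
crop("top",180,120,300,210,6,"p5.png")
crop("scene",200,150,320,240,6,"p6.png")
E
```

```text
[-141.11776139    7.6383189 ] [-1.1051317   0.36185398 -0.58617088] [ 0.17350244 -0.07848247  0.02150436]
```

View pics/p5.png

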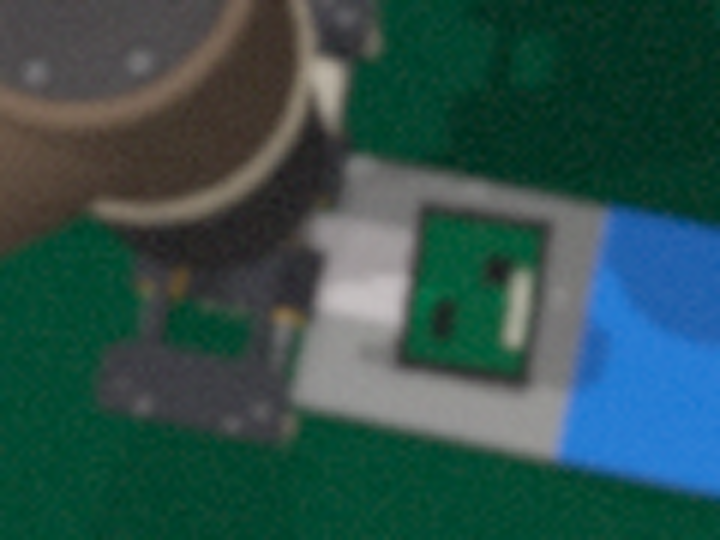

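View pics/p6.png

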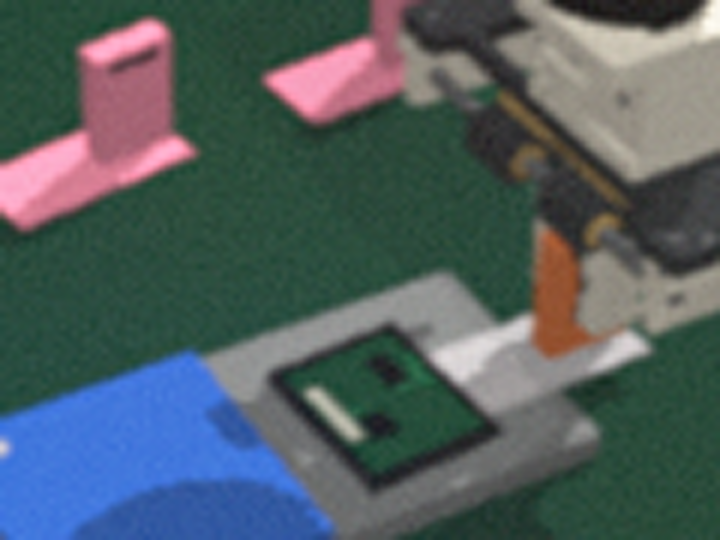

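Request:
step_arm:
  deltas:
    - [0, 0, 0, 0, -1, 0, -1]
    - [0, 0, 0, 0, -1, 0, -1]
    - [0, 0, 0, 0, -1, 0, -1]
    - [0, 0, 0, 0, -1, 0, -1]
    - [0, 0, 0, 0, -1, 0, -1]
    - [0, 0, 0, 0, -1, 0, -1]
    - [0, 0, 0, 0, -1, 0, -1]
    - [0, 0, 0, 0, -1, 0, -1]

```text
time_s: 10.7
tcp_pos: [0.6015, 0.0794, 0.0317]
eef_rot: [179.8, 0.2, 166.6]
contact_force: [0.2, 1.2, -0.1]
gripper_width: 0.0137
```

Request:
step_arm:
  deltas:
    - [0, 0, 0, 0, -1, 0, -1]
    - [0, 0, 0, 0, -1, 0, -1]
    - [0, 0, 0, 0, -1, 0, -1]
    - [0, 0, 0, 0, -1, 0, -1]
    - [0, 0, 0, 0, -1, 0, -1]
    - [0, 0, 0, 0, -1, 0, -1]

```text
time_s: 11.3
tcp_pos: [0.6, 0.0731, 0.0316]
eef_rot: [179.8, 0.2, 166.6]
contact_force: [-0.0, -0.1, -0.4]
gripper_width: 0.0136
```

```bash
python3 - <<'E'
from h import *
s=r.get_state();print(s['tcp_pos'],tojig(s['tcp_pos']),s['contact_force'],s['moment'])
crop("top",180,120,300,210,6,"p7.png")
E
```

```text
[0.59998659 0.07306056 0.03164933] [-126.27610247    7.82419754] [-0.04906634 -0.1226042  -0.38301431] [ 0.39254293 -0.13487438 -0.0110828 ]
```

View pics/p7.png

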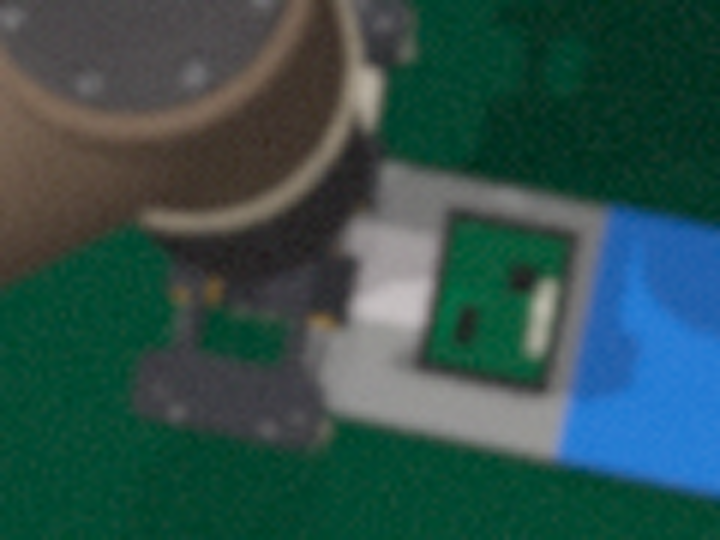

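Request:
step_arm:
  deltas:
    - [0, 0, 0, 0, -1, 0, -1]
    - [0, 0, 0, 0, -1, 0, -1]
    - [0, 0, 0, 0, -1, 0, -1]
    - [0, 0, 0, 0, -1, 0, -1]
    - [0, 0, 0, 0, -1, 0, -1]
    - [0, 0, 0, 0, -1, 0, -1]

```text
time_s: 11.95
tcp_pos: [0.5985, 0.0666, 0.0317]
eef_rot: [179.8, 0.2, 166.6]
contact_force: [0.5, 0.6, -0.3]
gripper_width: 0.014
```

Request:
step_arm:
  deltas:
    - [0, 0, 0, 0, -0.7, 0, -1]
    - [0, 0, 0, 0, -0.7, 0, -1]
    - [0, 0, 0, 0, -0.7, 0, -1]

```text
time_s: 12.25
tcp_pos: [0.598, 0.0644, 0.0317]
eef_rot: [179.8, 0.2, 166.6]
contact_force: [0.1, 0.5, -0.8]
gripper_width: 0.0133
```

Request:
step_arm:
  deltas:
    - [0, 0, 0, 0, -0.7, 0, -1]
    - [0, 0, 0, 0, -0.7, 0, -1]

```text
time_s: 12.45
tcp_pos: [0.598, 0.0632, 0.0318]
eef_rot: [179.8, 0.2, 166.6]
contact_force: [0.6, 2.6, -1.3]
gripper_width: 0.0141
```

Request:
step_arm:
  deltas:
    - [0, 0, 0, 0, -0.6, 0, -1]

```text
time_s: 12.55
tcp_pos: [0.5983, 0.063, 0.0319]
eef_rot: [179.7, 0.3, 166.6]
contact_force: [0.8, 4.3, -0.6]
gripper_width: 0.0138
```

Request:
step_arm:
  deltas:
    - [0, 0, 0, 0, -0.6, 0, -1]

```text
time_s: 12.65
tcp_pos: [0.5984, 0.0629, 0.0319]
eef_rot: [179.7, 0.3, 166.6]
contact_force: [-0.9, 4.6, -0.2]
gripper_width: 0.0137
```

Request:
step_arm:
  deltas:
    - [0, 0, 0, 0, -0.6, 0, -1]

```text
time_s: 12.75
tcp_pos: [0.5984, 0.0629, 0.032]
eef_rot: [179.6, 0.3, 166.6]
contact_force: [-0.7, 5.6, 0.4]
gripper_width: 0.0139
```

Request:
step_arm:
  deltas:
    - [0, 0, 0, 0, -0.9, 0.2, -1]
    - [0, 0, 0, 0, -0.9, 0.2, -1]

```text
time_s: 12.95
tcp_pos: [0.5986, 0.0628, 0.0321]
eef_rot: [179.5, 0.4, 166.6]
contact_force: [-2.0, 7.9, 2.4]
gripper_width: 0.0138
```

Request:
step_arm:
  deltas:
    - [0, 0, 0, 0, -0.9, 0.2, -1]
    - [0, 0, 0, 0, -0.9, 0.2, -1]

```text
time_s: 13.15
tcp_pos: [0.5985, 0.0627, 0.0323]
eef_rot: [179.4, 0.4, 166.6]
contact_force: [-1.5, 5.8, 1.3]
gripper_width: 0.0137
```

```bash
python3 - <<'E'
from h import *
s=r.get_state();print(s['tcp_pos'],tojig(s['tcp_pos']),s['contact_force'],s['moment'])
crop("top",180,120,300,210,6,"p8.png")
crop("scene",200,150,320,240,6,"p9.png")
E
```

```text
[0.59849643 0.06274923 0.03233781] [-115.90180619    8.78234377] [-1.51950719  5.82648414  1.26484047] [ 2.55264195  0.40771952 -0.27739229]
```

View pics/p8.png

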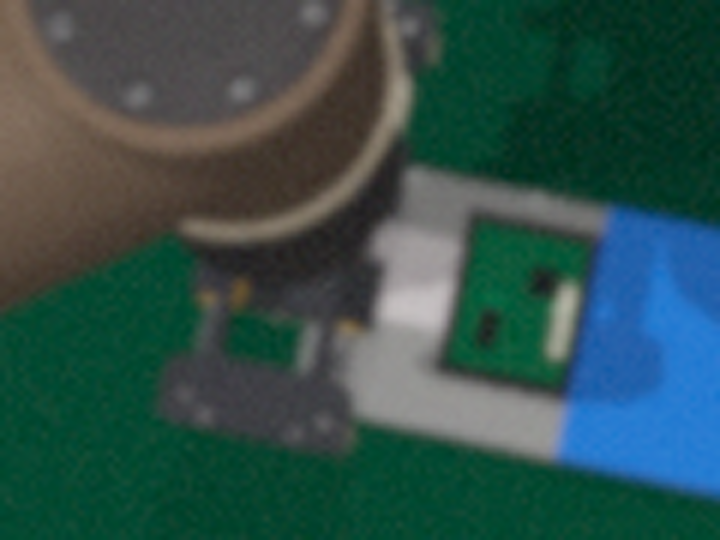

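View pics/p9.png

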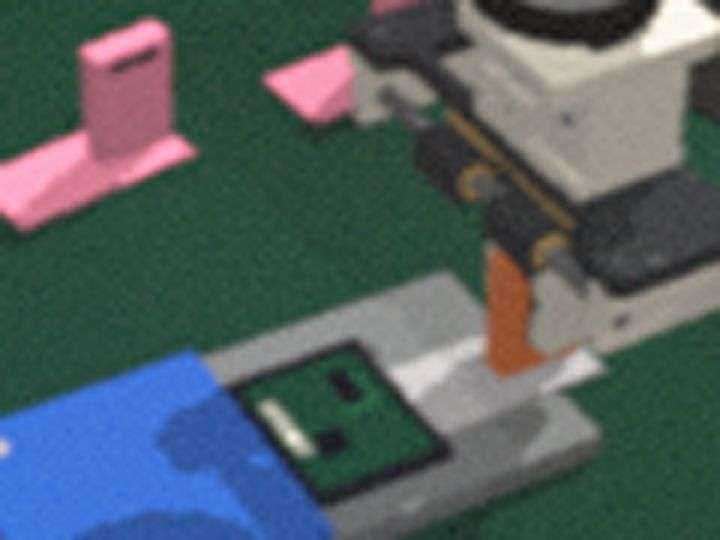

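```bash
python3 - <<'E'
from h import *
s=r.get_state()
plan(s['tcp_pos'],Ro.from_euler('xyz',[179.9,.15,166.6],degrees=True))
E
```

```text
n 1 dist 0.0 rot [ 0.009  0.005 -0.   ]
[0.009, 0.005, -0.0, 0.0, 0.0, 0.0, None]
```

Request:
step_arm:
  deltas:
    - [0.005, 0.003, 0, 0, -0.9, 0.2, -1]
    - [0.005, 0.002, 0, 0, -1, 0.2, -1]

```text
time_s: 13.45
tcp_pos: [0.5986, 0.0628, 0.0322]
eef_rot: [179.8, 0.2, 166.5]
contact_force: [-0.2, 7.0, -3.0]
gripper_width: 0.0137
```

Request:
step_arm:
  deltas:
    - [0.005, 0.003, 0, 0, -1, 0.2, -1]
    - [0.005, 0.002, 0, 0, -1, 0.2, -1]

```text
time_s: 13.65
tcp_pos: [0.5987, 0.0629, 0.0316]
eef_rot: [-179.8, -0.0, 166.5]
contact_force: [0.2, 6.7, -2.4]
gripper_width: 0.0139
```

Contact was steady at about 7 N, so the panel is home. Next I'll compute the levering path.

```bash
cat > lev.py <<'E'
from h import *
RHO=57; X0=-115.9; Z0=31.6
def tip(th):
    c,s=np.cos(th),np.sin(th)
    if th<np.arctan2(3.5,12):
        x,z=-(RHO-12),3.5
        return np.array([-12+x*c+z*s,-x*s+z*c-2])
    return np.array([-4*s-RHO*c,RHO*s-2])
def tcp(th):
    t=tip(th);return np.array([X0+t[0]+52,Z0+t[1]])
def now():
    s=r.get_state();p=s['tcp_pos'];a=tojig(p);
    R=Ro.from_euler('xyz',s['eef_rot'],degrees=True);rv=(R.inv()*Ro.from_euler('xyz',[179.95,.1,166.5],degrees=True)).as_rotvec()
    return np.array([a[0],p[2]*1000]),a[1],rv,s
if __name__=="__main__":
    import sys
    c,y,rv,s=now()
    print("now x,z",c.round(1),"y",y.round(1),"rotfix",rv.round(4),"F",s['contact_force'].round(1))
    for d in range(0,95,5): print(d,tcp(np.radians(d)).round(1),end='; ')
E
python3 lev.py
```

```text
now x,z [-116.1   31.6] y 9.0 rotfix [-0.0041 -0.002   0.0002] F [ 0.2  6.7 -2.4]
0 [-120.9   33.1]; 5 [-120.4   37. ]; 10 [-119.6   40.9]; 15 [-118.5   44.6]; 20 [-118.8   49.1]; 25 [-117.3   53.7]; 30 [-115.3   58.1]; 35 [-112.9   62.3]; 40 [-110.1   66.2]; 45 [-107.    69.9]; 50 [-103.6   73.3]; 55 [-99.9  76.3]; 60 [-95.9  79. ]; 65 [-91.6  81.3]; 70 [-87.2  83.2]; 75 [-82.5  84.7]; 80 [-77.7  85.7]; 85 [-72.9  86.4]; 90 [-67.9  86.6];
```

Request:
step_arm:
  deltas:
    - [0, 0, 0, 0, 0.5, 0, -1]
    - [0, 0, 0, 0, 1, 0, -1]
    - [0, 0, 0, 0, 1, 0, -1]
    - [0, 0, 0, 0, 1, 0, -1]

```text
time_s: 14.05
tcp_pos: [0.5983, 0.0649, 0.0313]
eef_rot: [-179.6, -0.1, 166.5]
contact_force: [-0.1, -0.2, -0.4]
gripper_width: 0.0137
```

```bash
python3 lev.py
```

```text
now x,z [-117.9   31.3] y 8.1 rotfix [-0.0072 -0.0043  0.0006] F [-0.1 -0.2 -0.4]
0 [-120.9   33.1]; 5 [-120.4   37. ]; 10 [-119.6   40.9]; 15 [-118.5   44.6]; 20 [-118.8   49.1]; 25 [-117.3   53.7]; 30 [-115.3   58.1]; 35 [-112.9   62.3]; 40 [-110.1   66.2]; 45 [-107.    69.9]; 50 [-103.6   73.3]; 55 [-99.9  76.3]; 60 [-95.9  79. ]; 65 [-91.6  81.3]; 70 [-87.2  83.2]; 75 [-82.5  84.7]; 80 [-77.7  85.7]; 85 [-72.9  86.4]; 90 [-67.9  86.6];
```

Request:
step_arm:
  deltas:
    - [-0.003, -0.002, 0, 0, 1, 0, -1]
    - [-0.002, -0.001, 0, 0, 1, 0, -1]
    - [0, 0, 0, 0, 0.5, -0.4, -1]

```text
time_s: 14.35
tcp_pos: [0.5984, 0.0668, 0.0316]
eef_rot: [-179.9, -0.0, 166.5]
contact_force: [0.5, 0.0, -0.8]
gripper_width: 0.0137
```

Request:
step_arm:
  deltas:
    - [0, 0, 0, 0, 0, -0.8, -1]
    - [0, 0, 0, 0, 0, -0.8, -1]
    - [0, 0, 0, 0, 0, -0.8, -1]
    - [0, 0, 0, 0, 0, -0.8, -1]

```text
time_s: 14.75
tcp_pos: [0.5981, 0.067, 0.0345]
eef_rot: [-179.9, -0.0, 166.5]
contact_force: [-0.0, 0.4, -2.0]
gripper_width: 0.0137
```

```bash
python3 lev.py|head -1
```

```text
now x,z [-120.    34.5] y 7.4 rotfix [-0.0025 -0.0025 -0.0001] F [-0.   0.4 -2. ]
```

Request:
step_arm:
  deltas:
    - [0, 0, 0, 0, 0, -1.1, -1]
    - [0, 0, 0, 0, 0, -1.1, -1]
    - [0, 0, 0, 0, -0.1, -1.1, -1]
    - [0, 0, 0, 0, -0.1, -1.1, -1]
    - [0, 0, 0, 0, -0.1, -1.1, -1]
    - [0, 0, 0, 0, -0.1, -1.1, -1]

```text
time_s: 15.35
tcp_pos: [0.5979, 0.0667, 0.0417]
eef_rot: [-179.9, -0.1, 166.5]
contact_force: [-0.4, -0.4, -1.7]
gripper_width: 0.0138
```

```bash
python3 lev.py|head -1; python3 - <<'E'
from h import *
crop("top",180,120,300,210,6,"l1.png")
crop("scene",200,150,320,240,6,"l2.png")
E
```

```text
now x,z [-119.6   41.7] y 7.3 rotfix [-0.0024 -0.0026 -0.0001] F [-0.4 -0.4 -1.7]
```

View pics/l2.png

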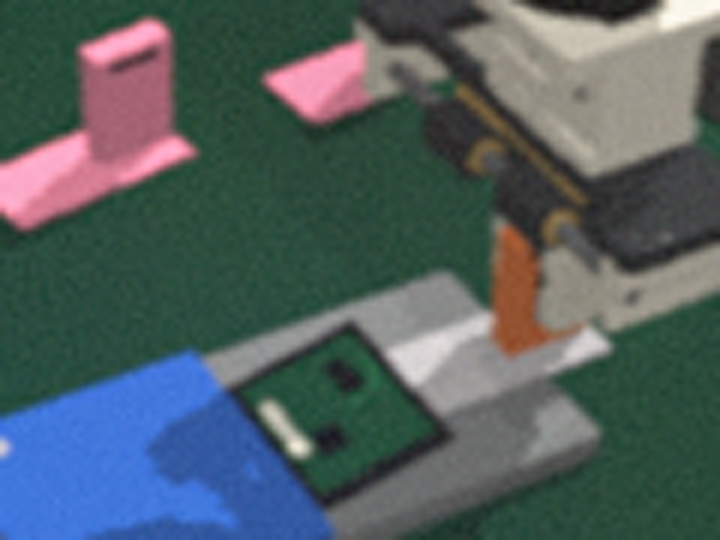

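The panel's far edge is rising and its near edge stays at the step. Continuing along the arc.

Request:
step_arm:
  deltas:
    - [0, 0, 0, 0, -0.1, -1.3, -1]
    - [0, 0, 0, 0, -0.1, -1.3, -1]
    - [0, 0, 0, 0, -0.1, -1.3, -1]
    - [0, 0, 0, 0, -0.1, -1.4, -1]
    - [0, 0, 0, 0, -0.2, -1.4, -1]
    - [0, 0, 0, 0, -0.4, -1.4, -1]
    - [0, 0, 0, 0, -0.5, -1.4, -1]
    - [0, 0, 0, 0, -0.5, -1.3, -1]

```text
time_s: 16.25
tcp_pos: [0.5973, 0.0646, 0.0533]
eef_rot: [-179.9, -0.1, 166.5]
contact_force: [-0.4, -0.5, -1.8]
gripper_width: 0.0136
```

```bash
python3 lev.py
```

```text
now x,z [-117.4   53.3] y 7.2 rotfix [-0.0025 -0.0027 -0.0002] F [-0.4 -0.5 -1.8]
0 [-120.9   33.1]; 5 [-120.4   37. ]; 10 [-119.6   40.9]; 15 [-118.5   44.6]; 20 [-118.8   49.1]; 25 [-117.3   53.7]; 30 [-115.3   58.1]; 35 [-112.9   62.3]; 40 [-110.1   66.2]; 45 [-107.    69.9]; 50 [-103.6   73.3]; 55 [-99.9  76.3]; 60 [-95.9  79. ]; 65 [-91.6  81.3]; 70 [-87.2  83.2]; 75 [-82.5  84.7]; 80 [-77.7  85.7]; 85 [-72.9  86.4]; 90 [-67.9  86.6];
```

Request:
step_arm:
  deltas:
    - [0, 0, 0, 0, -0.7, -1.6, -1]
    - [0, 0, 0, 0, -0.8, -1.6, -1]
    - [0, 0, 0, 0, -0.9, -1.6, -1]
    - [0, 0, 0, 0, -0.9, -1.6, -1]
    - [0, 0, 0, 0, -1, -1.6, -1]
    - [0, 0, 0, 0, -1, -1.5, -1]
    - [0, 0, 0, 0, -1.1, -1.5, -1]
    - [0, 0, 0, 0, -1.1, -1.5, -1]
    - [0, 0, 0, 0, -1.1, -1.4, -1]

```text
time_s: 17.15
tcp_pos: [0.5952, 0.0556, 0.0686]
eef_rot: [-179.9, -0.0, 166.5]
contact_force: [0.0, -0.1, -1.5]
gripper_width: 0.0138
```

```bash
python3 lev.py|head -1; python3 - <<'E'
from h import *
crop("top",180,120,300,210,6,"l3.png")
crop("scene",200,150,320,240,6,"l4.png")
E
```

```text
now x,z [-108.2   68.6] y 7.3 rotfix [-0.0022 -0.0025 -0.0002] F [ 0.  -0.1 -1.5]
```

View pics/l4.png

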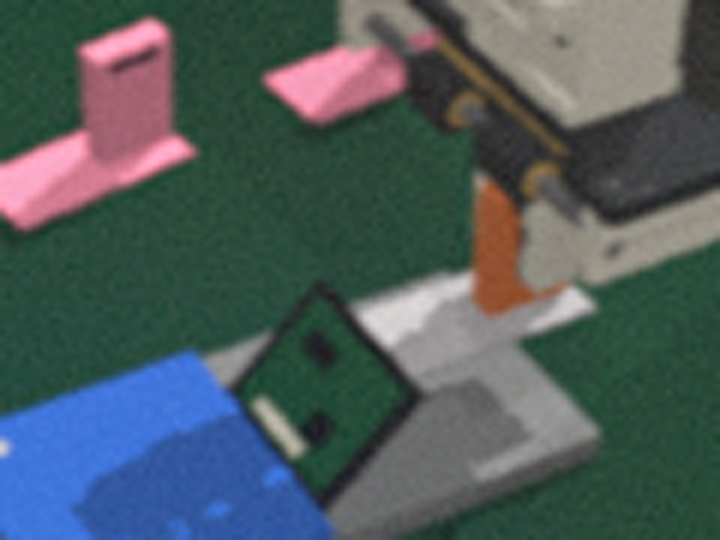

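View pics/l3.png

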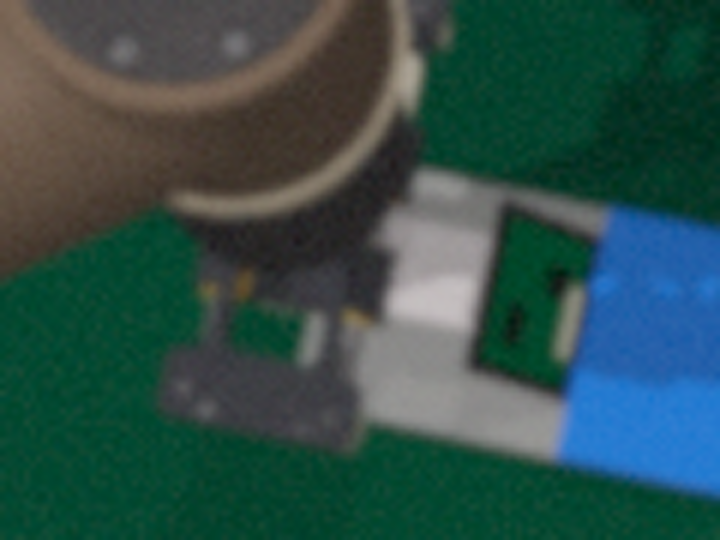

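The panel is tilted about 45° with its lower edge at the step. Continuing.

Request:
step_arm:
  deltas:
    - [0, 0, 0, 0, -1.2, -1.4, -1]
    - [0, 0, 0, 0, -1.3, -1.4, -1]
    - [0, 0, 0, 0, -1.4, -1.3, -1]
    - [0, 0, 0, 0, -1.4, -1.3, -1]
    - [0, 0, 0, 0, -1.5, -1.2, -1]
    - [0, 0, 0, 0, -1.5, -1.1, -1]
    - [0, 0, 0, 0, -1.5, -1, -1]
    - [0, 0, 0, 0, -1.5, -1, -1]

```text
time_s: 18.05
tcp_pos: [0.5924, 0.0438, 0.0791]
eef_rot: [-179.9, -0.0, 166.5]
contact_force: [0.6, 0.7, -1.4]
gripper_width: 0.0132
```

```bash
python3 lev.py|head -1
```

```text
now x,z [-96.   79.1] y 7.3 rotfix [-0.0022 -0.0024 -0.0001] F [ 0.6  0.7 -1.4]
```

Exactly on the path (60°). Next, to about 78°.

Request:
step_arm:
  deltas:
    - [0, 0, 0, 0, -1.6, -0.9, -1]
    - [0, 0, 0, 0, -1.6, -0.8, -1]
    - [0, 0, 0, 0, -1.7, -0.8, -1]
    - [0, 0, 0, 0, -1.7, -0.7, -1]
    - [0, 0, 0, 0, -1.7, -0.7, -1]
    - [0, 0, 0, 0, -1.7, -0.5, -1]
    - [0, 0, 0, 0, -1.7, -0.5, -1]
    - [0, 0, 0, 0, -1.7, -0.4, -1]
    - [0, 0, 0, 0, -1.7, -0.3, -1]

```text
time_s: 18.95
tcp_pos: [0.5886, 0.0277, 0.0853]
eef_rot: [-179.9, -0.0, 166.5]
contact_force: [0.3, 0.9, -1.1]
gripper_width: 0.0133
```

```bash
python3 lev.py|head -1; python3 - <<'E'
from h import *
crop("top",180,120,300,210,6,"l5.png")
crop("scene",200,150,320,240,6,"l6.png")
E
```

```text
now x,z [-79.5  85.3] y 7.3 rotfix [-0.0022 -0.0023 -0.0001] F [ 0.3  0.9 -1.1]
```

View pics/l6.png

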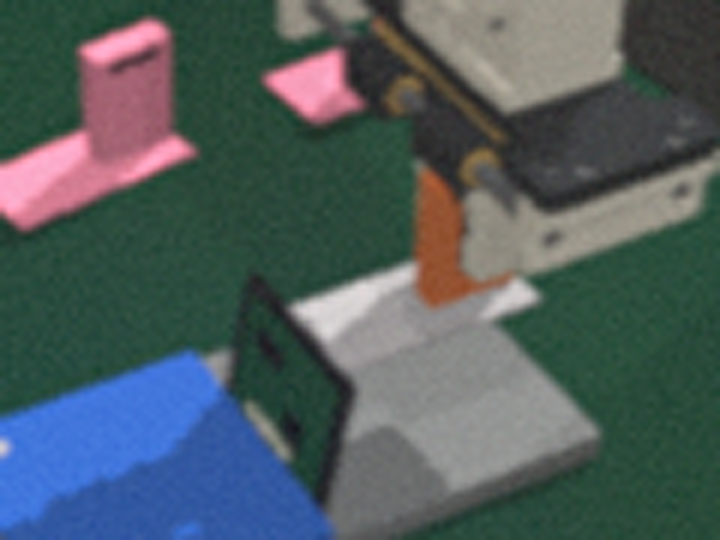

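View pics/l5.png

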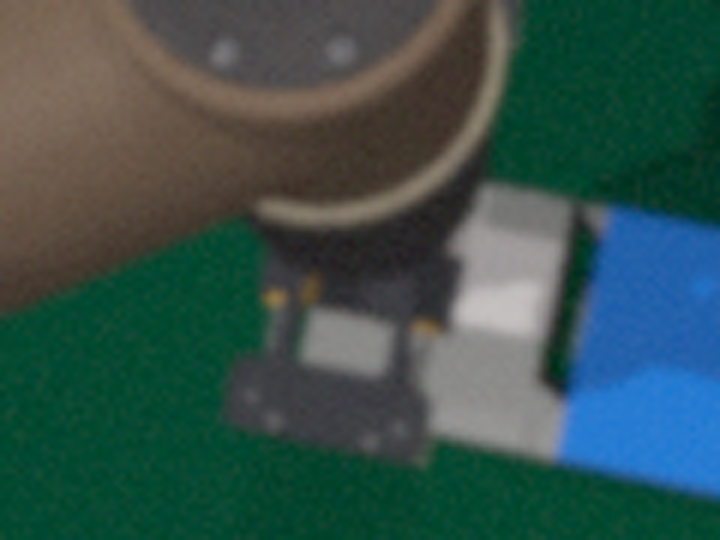

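The panel is near 78°. I'll push past vertical.

Request:
step_arm:
  deltas:
    - [0, 0, 0, 0, -1.6, -0.3, -1]
    - [0, 0, 0, 0, -1.6, -0.2, -1]
    - [0, 0, 0, 0, -1.6, -0.2, -1]
    - [0, 0, 0, 0, -1.6, -0.1, -1]
    - [0, 0, 0, 0, -1.6, -0.1, -1]
    - [0, 0, 0, 0, -1.6, 0, -1]
    - [0, 0, 0, 0, -1.6, 0, -1]

```text
time_s: 19.75
tcp_pos: [0.5857, 0.016, 0.0862]
eef_rot: [-179.9, -0.0, 166.5]
contact_force: [0.3, -0.4, -1.1]
gripper_width: 0.014
```

Request:
step_arm:
  deltas:
    - [0, 0, 0, 0, -1.4, 0, -1]
    - [0, 0, 0, 0, -1.4, 0, -1]
    - [0, 0, 0, 0, -1.4, 0, -1]

```text
time_s: 20.05
tcp_pos: [0.5847, 0.0114, 0.0862]
eef_rot: [-179.9, -0.0, 166.5]
contact_force: [-0.1, 0.2, -1.6]
gripper_width: 0.0137
```

```bash
python3 lev.py|head -1; python3 - <<'E'
from h import *
crop("scene",200,150,320,240,6,"l7.png")
E
```

```text
now x,z [-62.8  86.2] y 7.3 rotfix [-0.0023 -0.0024 -0.0002] F [-0.1  0.2 -1.6]
```

View pics/l7.png

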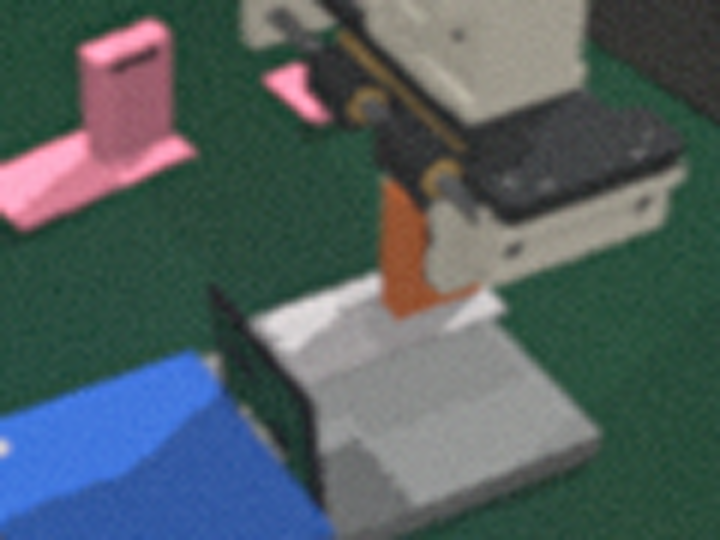

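Request:
step_arm:
  deltas:
    - [0, 0, 0, 0, -1.3, 0, -1]
    - [0, 0, 0, 0, -1.3, 0, -1]
    - [0, 0, 0, 0, -1.3, 0, -1]
    - [0, 0, 0, 0, -1.3, 0.1, -1]

```text
time_s: 20.5
tcp_pos: [0.5833, 0.0059, 0.0862]
eef_rot: [-179.9, -0.0, 166.5]
contact_force: [0.2, 0.4, -0.9]
gripper_width: 0.0138
```

```bash
python3 lev.py|head -1; python3 - <<'E'
from h import *
crop("scene",180,150,300,240,6,"l8.png")
E
```

```text
now x,z [-57.1  86.2] y 7.2 rotfix [-0.0024 -0.0025 -0.0001] F [ 0.2  0.4 -0.9]
```

View pics/l8.png

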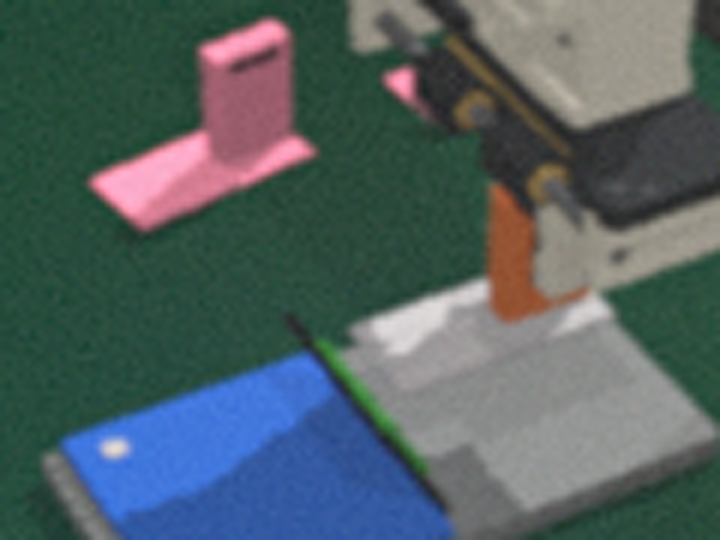

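It has tipped past balance and is falling onto the bed, clear of the blade. I'll draw back and look.

Request:
step_arm:
  deltas:
    - [0, 0, 0, 0, 2, -1, -1]
    - [0, 0, 0, 0, 4, -3, -1]
    - [0, 0, 0, 0, 4, -4, -1]
    - [0, 0, 0, 0, 5, -5, -1]
    - [0, 0, 0, 0, 5, -5, -1]

```text
time_s: 21.05
tcp_pos: [0.5879, 0.0263, 0.105]
eef_rot: [-179.9, -0.1, 166.4]
contact_force: [0.8, 0.3, -1.8]
gripper_width: 0.014
```

```bash
python3 - <<'E'
from h import *
crop("scene",180,150,300,240,6,"l9.png")
crop("top",220,130,340,220,6,"l10.png")
E
```

```text
(no output)
```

View pics/l9.png

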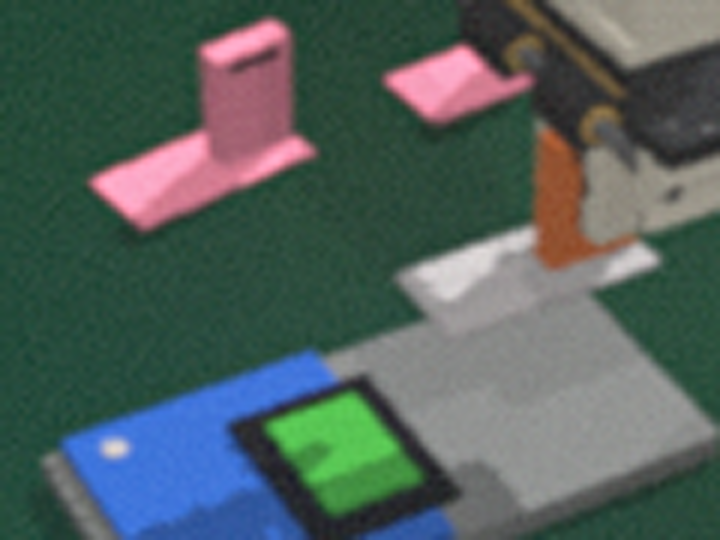

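View pics/l10.png

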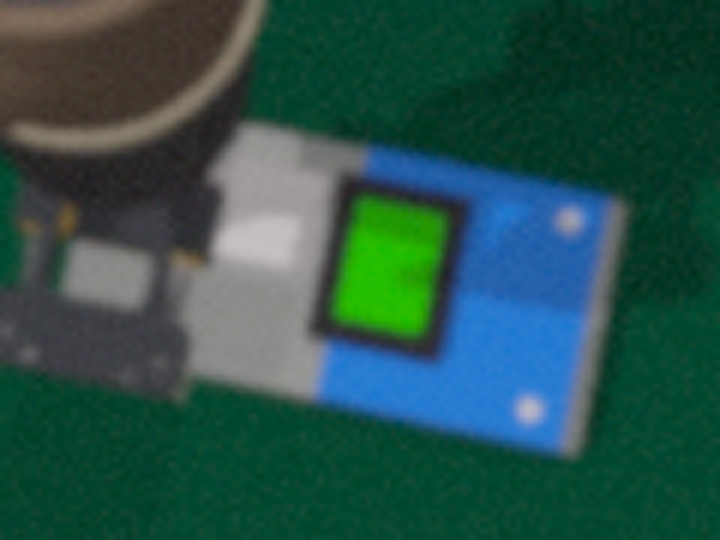

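The panel lies glass (green) side up on the bed, with its near edge a few mm over the step. I'll measure it and plan the return.

```bash
python3 - <<'E'
from h import *
p=np.array([px2w("top",220+(x+.5)/6-.5,130+(y+.5)/6-.5,.022) for x,y in [(345,180),(468,205),(437,358),(312,335)]])
print(p.mean(0),tojig(p.mean(0)),[np.linalg.norm(p[i]-p[i-1]).round(4) for i in range(4)])
plan([.475,.317,.115],Rd(-94.3+.1),grip=-1)
E
```

```text
[ 0.55919206 -0.08050313  0.022     ] [32.56790057  4.00555477] [np.float64(0.0744), np.float64(0.0583), np.float64(0.0731), np.float64(0.0587)]
n 13 dist 311.8 rot [-1.000e-03 -1.000e-03 -1.733e+00]
[-0.0, -0.0, -0.133, 13.7, 19.7, -0.7, -1]
[-0.0, -0.0, -0.133, 11.0, 21.3, -0.7, -1]
[-0.0, -0.0, -0.133, 8.0, 22.6, -0.7, -1]
[-0.0, -0.0, -0.133, 5.0, 23.5, -0.7, -1]
[-0.0, -0.0, -0.133, 1.8, 23.9, -0.7, -1]
[-0.0, -0.0, -0.133, -1.4, 23.9, -0.7, -1]
[-0.0, -0.0, -0.133, -4.6, 23.5, -0.7, -1]
[-0.0, -0.0, -0.133, -7.6, 22.7, -0.7, -1]
[-0.0, -0.0, -0.133, -10.6, 21.5, -0.7, -1]
[-0.0, -0.0, -0.133, -13.4, 19.9, -0.7, -1]
[-0.0, -0.0, -0.133, -15.9, 18.0, -0.7, -1]
[-0.0, -0.0, -0.133, -18.1, 15.7, -0.7, -1]
[-0.0, -0.0, -0.133, -20.1, 13.1, -0.7, -1]
```

Request:
step_arm:
  deltas:
    - [0, 0, -0.08, 10, 17, -2, -1]
    - [0, 0, -0.133, 11, 21, -1, -1]
    - [0, 0, -0.133, 8, 22.5, -0.7, -1]
    - [0, 0, -0.133, 5, 23.5, -0.7, -1]
    - [0, 0, -0.133, 1.8, 24, -0.7, -1]
    - [0, 0, -0.133, -1.4, 24, -0.7, -1]
    - [0, 0, -0.133, -4.6, 23.5, -0.7, -1]
    - [0, 0, -0.133, -7.6, 22.7, -0.7, -1]
    - [0, 0, -0.133, -10.6, 21.5, -0.7, -1]
    - [0, 0, -0.133, -13.4, 20, -0.7, -1]

```text
time_s: 22.15
tcp_pos: [0.5081, 0.2552, 0.1145]
eef_rot: [-180.0, -0.1, -117.7]
contact_force: [0.1, -0.1, -1.7]
gripper_width: 0.0138
```

```bash
python3 - <<'E'
from h import *
plan([.470,.3165,.1],Rd(-94.3),grip=-1)
E
```

```text
n 3 dist 73.6 rot [ 0.    -0.001 -0.409]
[0.0, -0.0, -0.136, -12.2, 20.8, 4.8, -1]
[0.0, -0.0, -0.136, -14.9, 18.9, 4.8, -1]
[0.0, -0.0, -0.136, -17.3, 16.7, 4.8, -1]
```

Request:
step_arm:
  deltas:
    - [0, 0, -0.13, -12, 20, 4.8, -1]
    - [0, 0, -0.12, -13, 16, 4.8, -1]
    - [0, 0, -0.08, -10, 9, 2, -1]
    - [0, 0, -0.03, -3, 3, 0, -1]
    - [0, 0, 0, 0, 0, 0, -1]

```text
time_s: 22.65
tcp_pos: [0.4738, 0.313, 0.1029]
eef_rot: [-180.0, 0.0, -95.8]
contact_force: [0.0, 0.3, -1.4]
gripper_width: 0.0134
```

```bash
python3 - <<'E'
from h import *
plan([.470,.3165,.04],Rd(-94.3),grip=-1,n=4)
E
```

```text
n 4 dist 63.1 rot [-0.     0.    -0.026]
[-0.0, 0.0, -0.007, -0.8, 1.0, 15.7, -1]
[-0.0, 0.0, -0.007, -0.8, 1.0, 15.7, -1]
[-0.0, 0.0, -0.007, -0.8, 1.0, 15.7, -1]
[-0.0, 0.0, -0.007, -0.8, 1.0, 15.7, -1]
```

Request:
step_arm:
  deltas:
    - [0, 0, -0.007, -0.8, 1, 12, -1]
    - [0, 0, -0.007, -0.8, 1, 16, -1]
    - [0, 0, -0.007, -0.8, 1, 16, -1]
    - [0, 0, -0.003, -0.8, 1, 9, -1]
    - [0, 0, 0, 0, 0, 3, -1]
    - [0, 0, 0, 0, 0, 0, -1]

```text
time_s: 23.25
tcp_pos: [0.4714, 0.3135, 0.0432]
eef_rot: [-180.0, 0.0, -95.0]
contact_force: [-0.0, 0.1, -0.8]
gripper_width: 0.0138
```

```bash
python3 - <<'E'
from h import *
plan([.470,.3165,.0225],Rd(-94.3),grip=-1,n=8)
crop("top",100,160,180,240,6,"r1.png")
crop("scene",270,90,370,180,6,"r2.png")
E
```

```text
n 8 dist 20.9 rot [-0.     0.    -0.012]
[-0.0, 0.0, -0.002, -0.4, 0.2, 2.6, -1]
[-0.0, 0.0, -0.002, -0.4, 0.2, 2.6, -1]
[-0.0, 0.0, -0.002, -0.4, 0.2, 2.6, -1]
[-0.0, 0.0, -0.002, -0.4, 0.2, 2.6, -1]
[-0.0, 0.0, -0.002, -0.4, 0.2, 2.6, -1]
[-0.0, 0.0, -0.002, -0.4, 0.2, 2.6, -1]
[-0.0, 0.0, -0.002, -0.4, 0.2, 2.6, -1]
[-0.0, 0.0, -0.002, -0.4, 0.2, 2.6, -1]
```

View pics/r2.png

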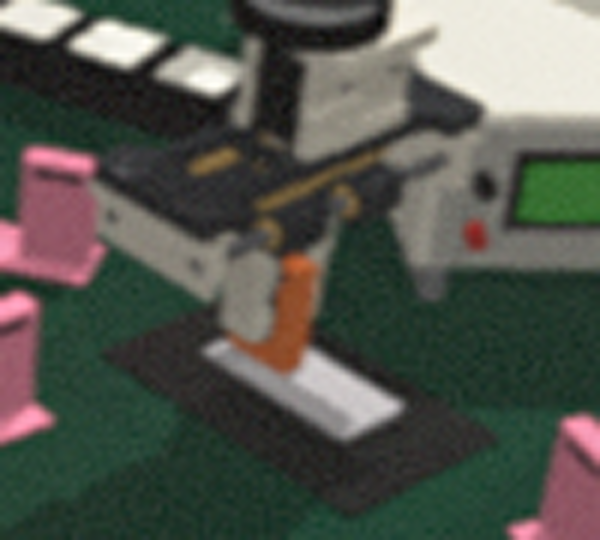

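The lifter is above its mat and aligned with it. Lowering it to contact.

Request:
step_arm:
  deltas:
    - [0, 0, -0.002, -0.4, 0, 4, -1]
    - [0, 0, -0.002, -0.4, 0, 4, -1]
    - [0, 0, -0.002, -0.4, 0, 4, -1]
    - [0, 0, -0.002, -0.4, 0, 3, -1]
    - [0, 0, 0, 0, 0, 1.5, -1]

```text
time_s: 23.85
tcp_pos: [0.4729, 0.3168, 0.0281]
eef_rot: [-179.8, 0.2, -94.5]
contact_force: [-0.3, -0.5, -1.0]
gripper_width: 0.0137
```

Request:
step_arm:
  deltas:
    - [0, 0, 0, 0, 0, 1, -1]
    - [0, 0, 0, 0, 0, 0.7, -1]
    - [0, 0, 0, 0, 0, 0.3, -1]

```text
time_s: 24.15
tcp_pos: [0.4728, 0.3168, 0.0256]
eef_rot: [-179.8, 0.2, -94.5]
contact_force: [0.7, 0.2, -0.5]
gripper_width: 0.0139
```

Request:
step_arm:
  deltas:
    - [0, 0, 0, 0, 0, 1.2, -1]
    - [0, 0, 0, 0, 0, 1, -1]
    - [0, 0, 0, 0, 0, 0.6, -1]

```text
time_s: 24.45
tcp_pos: [0.4729, 0.3169, 0.0229]
eef_rot: [-179.8, 0.2, -94.5]
contact_force: [0.3, 0.6, -0.6]
gripper_width: 0.0138
```

Request:
step_arm:
  deltas:
    - [0, 0, 0, 0, 0, 0.4, -1]
    - [0, 0, 0, 0, 0, 0.3, -1]

```text
time_s: 24.65
tcp_pos: [0.473, 0.317, 0.0223]
eef_rot: [-179.8, 0.2, -94.5]
contact_force: [-1.1, -0.8, 4.6]
gripper_width: 0.0135
```

On the mat at z = 22.3 mm, the same height as the pick-up, with 4.6 N showing contact. Releasing.

Request:
step_arm:
  deltas:
    - [0, 0, 0, 0, 0, 0, -0.6]
    - [0, 0, 0, 0, 0, 0, -0.5]
    - [0, 0, 0, 0, 0, 0, -0.3]
    - [0, 0, 0, 0, 0, 0, 0]
    - [0, 0, 0, 0, 0, 0, 0.3]
    - [0, 0, 0, 0, 0, 0, 0.6]
    - [0, 0, 0, 0, 0, 0, 1]
    - [0, 0, 0, 0, 0, 0, 1]
    - [0, 0, 0, 0, 0, 0, 1]
    - [0, 0, 0, 0, 0, 0, 1]

```text
time_s: 25.65
tcp_pos: [0.4735, 0.3174, 0.0228]
eef_rot: [-179.7, 0.3, -94.5]
contact_force: [0.3, 0.2, 0.1]
gripper_width: 0.0805
```

```bash
python3 - <<'E'
from h import *
crop("scene",270,90,370,180,6,"r3.png")
E
```

```text
(no output)
```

View pics/r3.png

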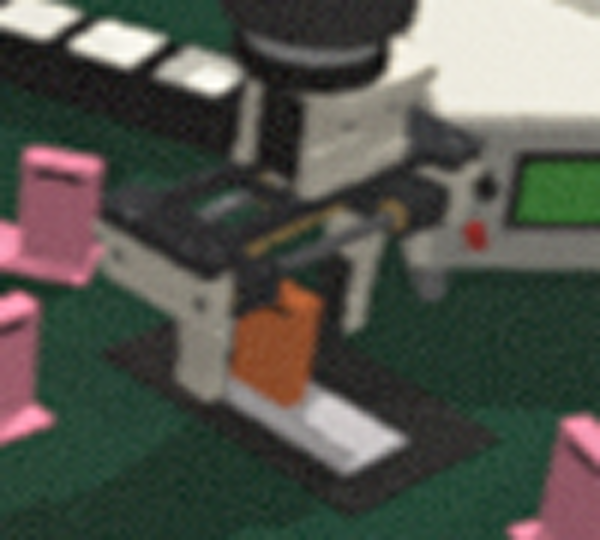

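The lifter stands free between the open fingers. Rising straight up.

Request:
step_arm:
  deltas:
    - [0, 0, 0, 0, 0, -8, 1]
    - [0, 0, 0, 0, 0, -20, 1]
    - [0, 0, 0, 0, 0, -25, 1]
    - [0, 0, 0, 0, 0, -30, 1]
    - [0, 0, 0, 0, 0, -30, 1]
    - [0, 0, 0, 0, 0, -30, 1]
    - [0, 0, 0, 0, 0, -15, 1]
    - [0, 0, 0, 0, 0, 0, 1]
    - [0, 0, 0, 0, 0, 0, 1]

```text
time_s: 26.6
tcp_pos: [0.4724, 0.3158, 0.1911]
eef_rot: [-179.7, 0.3, -94.5]
contact_force: [0.1, -0.2, -1.1]
gripper_width: 0.0879
```

```bash
python3 - <<'E'
from h import *
for n in ("scene","top"):
    im=r.capture(n);cv2.imwrite(f"pics/f_{n}.png",cv2.cvtColor(im,cv2.COLOR_RGB2BGR))
    if n=="scene": crop(n,180,100,360,240,4,"f_c.png",im)
E
```

```text
(no output)
```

View pics/f_c.png

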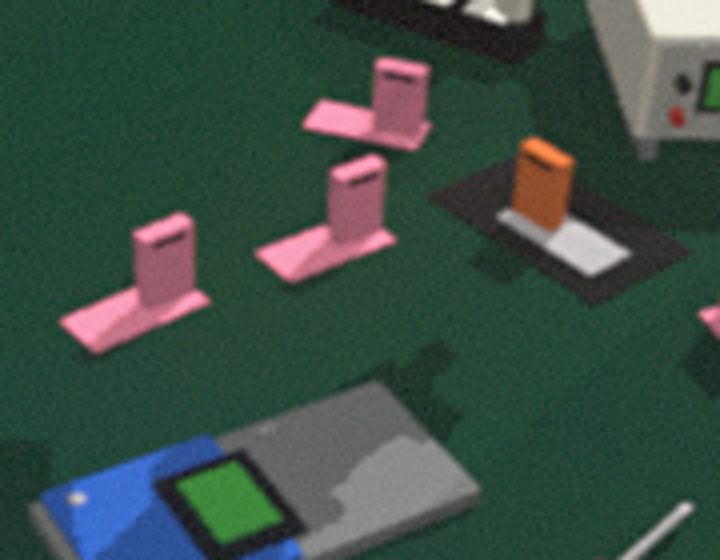

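View pics/f_top.png

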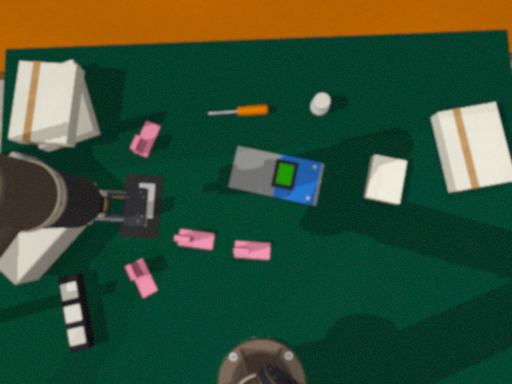

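View pics/f_scene.png

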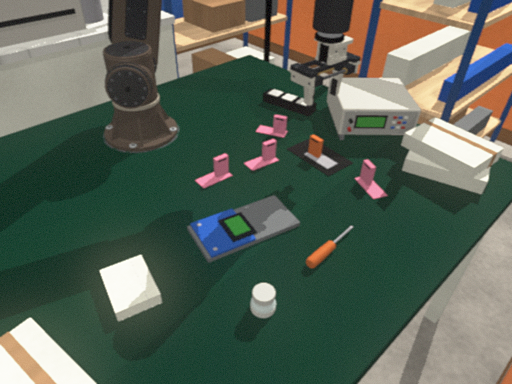

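The final pictures agree with the goal. The panel lies glass up on the bed (top 285,175), the lifter is flat on its mat (scene 315,150), and the carton, screwdriver and jar have not moved. Handing in.

```bash
python3 - <<'E'
from plant import r
print(r.close_job()); print(r.get_state()['time_s'])
E
```

```text
the job is handed in; nothing more can be done
None
the job is handed in; nothing more can be done
```

I turned the panel over onto the blue bed and put the lifter back on its mat. The job was handed in at about 27 s of the 72 s allowed, and no verdict is reported.

- **Press home:** I gripped the orange-handled lifter and slid its blade under the panel's free rim. I pushed the panel to the step, which I felt at about x = 11 mm on the jig. The press measured about 6 to 8 N for roughly 0.6 s, so mostly a little under the 8 N asked for. The largest force I read was about 8 N, well below the 18 N limit.
- **Turning over:** I levered the panel up in an arc with its edge at the step. Just past vertical it tipped off the blade and fell the rest of the way onto the bed by itself.
- **Last checks:** The pictures show the panel flat and glass side up, at about x = 33 mm, y = 4 mm on the jig. It overhangs the step by a few mm. The lifter lies flat on its mat, the gripper is open and clear, and the carton, screwdriver and jar look unmoved.
- **Disagreement:** In the last measurement the panel's outline came out about 6 mm smaller than its real size, because the picture is blurred. The position above is good to a few mm only.

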